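# Lock the sample transport chest with its hasp and pin

### The arm

A 7-joint arm with a two-finger parallel gripper is mounted at the origin on the work surface. World frame = base frame: x ahead of the robot, y to its left, z up, the work surface at z = 0. Lengths are in m, angles in rad, forces in N, time in s.
With the tool pointing down it reaches from about 0.4 to 0.875 m from the base axis. Payload 19.3 kg.
Tool frame: the origin (TCP) lies at the very end of the fingers, on their centre line; the grasp point (between the pads) lies 19 mm behind it; z points along the fingers, y is the direction in which the jaws open and shut (so a half turn about z gives the same grasp; the last joint's range is limited). The gripper opens to 85 mm and grips with 20 to 120 N. Pads are 22 mm wide; open, the fingers measure 114 mm over their backs; the gripper's body (76 mm by 85 mm) begins 54 mm behind the grasp point. The pads swing forward as they close: fully open they stand 13 mm farther back than shut.
Start: joints at [1.177, 0.521, -0.036, 1.599, 0.021, 1.021, -0.113], TCP at [0.199, -0.593, 0.231] pointing down, gripper open.
Joint ranges: [-2.91, 2.91], [-0.3, 2.13], [-1.5, 1.42], [0.17, 2.43], [-1.26, 4.41], [0.16, 1.93], [-2.52, 2.52]. Speed limits (rad/s): [1.89, 1.89, 2.39, 2.39, 3.01, 3.01, 3.01].

### API

Orientations are given as [roll, pitch, yaw] about the fixed x, y, z axes, in that order (R = Rz(yaw) Ry(pitch) Rx(roll)).
In Python, from workcell import bot gives the robot as it stands.
- The arm moves only by the tool apply_moves, never from a script. Its argument "commands" is a list of rows, each an object with "travel": the shift along the tool's x, y, z in m, a list of three; "twist": the turn, a rotation vector about the tool's x, y, z in degrees, a list of three; "claw": the finger opening in m, from 0 to 0.0854. A call has 1 to 10 rows; each row is the pose to reach, as a shift and turn from the pose commanded when the call began, along the tool's axes at that moment; what a row does not reach only later rows make up. A row lasts 1/10 s, in which the tool goes at most 50 mm and 8.59 degrees, less where a joint would pass 70% of its speed; a pose out of reach is approached as far as the arm can. A call with a gripper value outside its range is refused whole. The fingers move at their own pace and stop on an object; "force" is the grip in N (left out, the last holds). Time passes only in rows, so rows that repeat a pose let the fingers close. It gives the time, the measured TCP pose, the force and the opening at its end, in the units of the state.
- bot.observe(): the state, without advancing time (a new reading comes with each control period).
- bot.grab_frame(name): name is "scene" or "side" or "wrist"; returns a dict with "frame" (420x560x3 uint8, blue, green, red), "fx", "fy", "cx", "cy" (pixels), "pose" (4x4, takes a point from camera to world coordinates); the wrist camera has in their place "tool_from_camera" (4x4, takes a point from camera to tool coordinates, whose origin is the TCP and whose axes are the flange's). Camera axes: x right, y up, looking along -z (the intrinsics and any distortion apply to the point x, -y, -z); pixel columns grow to the right and rows downward; lengths in m; the calibration is good to about 2 mm. The wrist camera is an equidistant fisheye: a pixel r from the principal point sees the ray r / f radians off the axis. A picture is of the moment at which its call begins: read the wrist's pose just before it. There is no depth.
- bot.job_done(): hands the job in, once; it reports no verdict.
The state is a dict: "clock": time; "qpos": joint angles; "qd": joint speeds; "joint_efforts": joint torques, N m; "position": TCP position; "tool_rot": TCP orientation; "force": force on the tool from outside, world axes, zero at the start; "moment": the same for the moment, N m; "grip_width": finger opening in m.
Only numpy, scipy, OpenCV 4.12 (cv2) and the standard library are available. Lean on these libraries where they do the work, as an engineer would, in place of code of your own. Each camera call takes 0.05 s, during which the arm holds its last target.

### The job

Lock up the sample chest on the bench: press its lid fully shut, swing the steel hasp on its side down over the staple until it hangs flat against the chest, then take the red-handled locking pin from the sloping rack and push it down through the staple's loop until its collar rests on the loop. Leave the pin standing upright there, and leave all jars, bottles, the beaker and the other tools in the rack where they are.

Things in the scene. Friction and masses are not known exactly. Their poses are not given: they have to be found in the camera images.
- chest: Fixed insulated chest, navy body 188 (x) by 268 (y) mm, white lid 200 by 280 by 56 mm, shut top 231 mm high. Origin: centre of underside, z up; -x is the outward normal of its hasp side (world: about -y, give or take 20 degrees), y runs along that side. Lid's hasp-side face at x=-100 mm, shut hasp's outer face at x=-113 mm, staple's outermost point at x=-152 mm.
- eye (a point): Middle of the staple's loop, level with the top of its bars: chest frame (-130, 0, 89) mm; axes as the chest's. The staple is a level U of 8 mm steel bar: bar axis 85 mm high, legs at y=+-12 mm (16 mm clear between them), outer bar's axis at x=-148 mm. With the hasp shut the clear opening runs from x=-113 to x=-144 mm.
- lid (a joint): Lid hinge, rad: 0 = fully shut, grows as it opens; axis along chest y at chest frame (100, 0, 175) mm, the edge away from the hasp. Starts ajar and stays where left: friction 1.05 N m, of which the lid's weight takes up about 0.7 N m, helping it shut.
- lid_top (a point): Point on the upper surface of the lid, 130 mm from its hinge towards the hasp side, mid-length: a good place to press. Moves with the lid; with the lid shut it is at chest-frame (-30, 0, 231.5) mm.
- hasp (a joint): Hinge of the steel hasp strap on the lid, rad, relative to the lid: 0 = hangs flat over the staple (shut), pi/2 = sticks straight out, pi = stands up. Stays where left (friction 0.13 N m). Strap 54 mm wide, 4 mm thick (its outer face 4 mm outside the hinge axis), 146 mm long, with a 12 mm lip turned out at its end and a slot 38 mm wide, 99 to 127 mm from the hinge, for the staple.
- hasp_hinge (a point): Hasp hinge axis (along the chest's y), middle of the strap. With the lid shut it is at chest-frame (-109, 0, 198) mm.
- hasp_end (a point): Middle of the strap's free end, 146 mm from the hasp hinge.
- pin: Steel locking pin, red handle, about 80 g. Origin: on its axis at the collar's underside; z along the axis to the handle. Shaft 11 mm thick, 62 mm long, tapered over the last 9 mm; collar 26 mm wide, z 0 to 5 mm; handle 18 mm thick, z 5 to 45 mm. Starts in one of the rack's three places, leaning 35 degrees, loose in 14 mm square holes; pull it out along its axis by 65 mm or more.
- rack: White and blue sloping tool rack, fixed, 202 mm long (y), base 120 mm wide (x -50 to 70 mm). Origin: centre of its underside, z up. Its holes lean 35 degrees, handles towards its -x; three places at y=-60, 0, 60 mm, collars resting at (-5, y, 77) mm.
- jar_a: White jar with red cap beside the hasp, 62 mm diameter, 85 mm high; origin at centre of underside. Leave standing.
- flask: Amber bottle with blue cap, 66 mm diameter, 150 mm high, on the far side of the hasp; origin at centre of underside. Leave standing.
- wash_bottle: White bottle with blue cap between the rack and the chest, 58 mm diameter, 170 mm high; origin at centre of underside. Leave standing.
- beaker: Clear beaker, 72 mm rim diameter, 90 mm high; origin at centre of underside. Leave standing.
- jar_c: White jar with blue cap beyond the rack, 54 mm diameter, 75 mm high; origin at centre of underside. Leave standing.
- driver: Blue-handled tool in the rack; origin at its collar's underside, z along its axis; handle 16 mm diameter, reaching 62 mm above the origin. Leave in its place.
- probe: Black-handled tool in the rack; origin at its collar's underside, z along its axis; handle 12 mm diameter, reaching 55 mm above the origin. Leave in its place.

How it is judged:
By the outcome, as a careful person would: the job done as asked, in the order asked, and still so for the second after the job is handed in, with the robot touching nothing.
It also fails if it takes over 61 s, if anything falls off the work surface, if the arm or the gripper's body presses on something with over 40 N, if the wrist force passes 120 N, or if a joint passes its speed limit or range.

## Working session

There is one attempt and no reset: what is moved stays moved. The work goes in short steps, Python scripts to look and compute and a tool call to move; the robot and the scene stay as the last step left them, time stands still between calls to the robot, and variables do not carry over. Pictures are saved under pics/ and viewed, and the job is handed in when it is done.

Besides the shell and the picture viewer there is one more tool, called after "Emit:" as name([rows], argument=value, ...), one row to a line, values as JSON. apply_moves: Moves the arm, as the interface text tells. Its arguments: {"type":"object","properties":{"commands":{"type":"array"},"force":{"type":"number"}},"required":["commands"]}

```bash
ls; mkdir -p pics; python3 - <<'E'
from workcell import bot
import cv2
print(bot.observe())
for n in ["scene","side","wrist"]:
    f=bot.grab_frame(n); cv2.imwrite(f"pics/{n}0.png",f["frame"]); print(n,{k:v for k,v in f.items() if k!="frame"})
E
```

```text
pics
{'clock': 0.0, 'qpos': array([ 1.17683939,  0.52201625, -0.03633732,  1.59997807,  0.02117381,
        1.02107935, -0.11281194]), 'qd': array([ 0.00022996, -0.00208214,  0.00128777, -0.00143661, -0.00024657,
       -0.00129521,  0.00107859]), 'joint_efforts': array([-2.46531717e-04, -9.27133799e+01,  1.97943136e+00, -3.69948220e+01,
        1.78167096e-02,  7.87864759e-03, -4.24669861e-05]), 'position': array([ 0.1987092 , -0.59223396,  0.23073493]), 'tool_rot': array([-3.14049643e+00,  4.97060081e-05,  3.23729410e-01]), 'force': array([-0.50824458, -0.05431481,  0.41325935]), 'moment': array([-0.03489903, -0.03734733, -0.01375559]), 'grip_width': 0.08583089476062994}
scene {'fx': 453.7636224362712, 'fy': 453.7636224362712, 'cx': 281.2964455478185, 'cy': 201.53378205316503, 'pose': array([[ 0.11094995, -0.73173561,  0.67249766,  1.39877111],
       [ 0.99382422,  0.08041198, -0.07646783, -0.13448303],
       [ 0.00187737,  0.67682857,  0.73613828,  1.0211935 ],
       [ 0.        ,  0.        ,  0.        ,  1.        ]])}
side {'fx': 530.1472976415192, 'fy': 530.1472976415192, 'cx': 289.44756600284194, 'cy': 216.28449464805237, 'pose': array([[-0.54257912, -0.6192485 ,  0.56757308,  1.48213097],
       [ 0.83983756, -0.4133862 ,  0.35183054,  0.52568047],
       [ 0.01675634,  0.66756509,  0.74436286,  1.29018108],
       [ 0.        ,  0.        ,  0.        ,  1.        ]])}
wrist {'fx': 325.19226210127806, 'fy': 325.19226210127806, 'cx': 279.6709782482384, 'cy': 211.68321678678623, 'tool_from_camera': array([[ 5.85918482e-04,  9.52375177e-01,  3.04928153e-01,
         7.82993463e-02],
       [ 9.99999823e-01, -5.88402394e-04, -8.37526602e-05,
         3.73305847e-04],
       [ 9.96565009e-05,  3.04928149e-01, -9.52375354e-01,
        -1.43835581e-01],
       [ 0.00000000e+00,  0.00000000e+00,  0.00000000e+00,
         1.00000000e+00]])}
```

View pics/scene0.png

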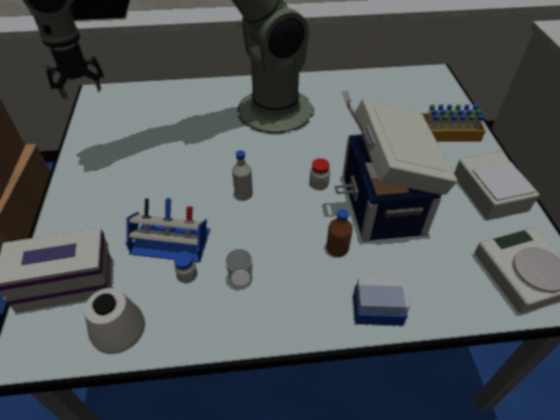

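View pics/side0.png

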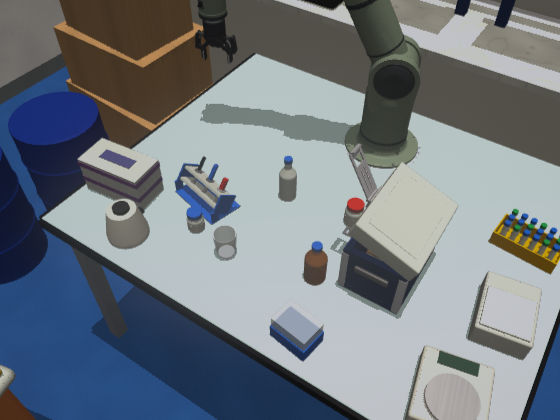

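View pics/wrist0.png

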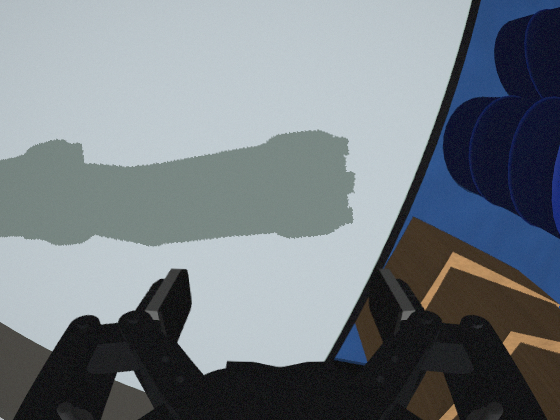

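```bash
python3 - <<'E'
import cv2
a=cv2.imread("pics/scene0.png");b=cv2.imread("pics/side0.png")
cv2.imwrite("pics/z1.png",cv2.resize(a[80:250,300:470],(800,800),interpolation=cv2.INTER_CUBIC)[:600] if 0 else cv2.resize(a[80:250,290:470],None,fx=3.5,fy=3.5,interpolation=cv2.INTER_CUBIC))
cv2.imwrite("pics/z2.png",cv2.resize(b[140:310,310:470],None,fx=3.5,fy=3.5,interpolation=cv2.INTER_CUBIC))
c=cv2.resize(a[180:290,110:270],None,fx=2.5,fy=2.5,interpolation=cv2.INTER_CUBIC);d=cv2.resize(b[140:250,160:320],None,fx=2.5,fy=2.5,interpolation=cv2.INTER_CUBIC)
cv2.imwrite("pics/z3.png",cv2.hconcat([c,d]))
E
```

```text
(no output)
```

View pics/z1.png

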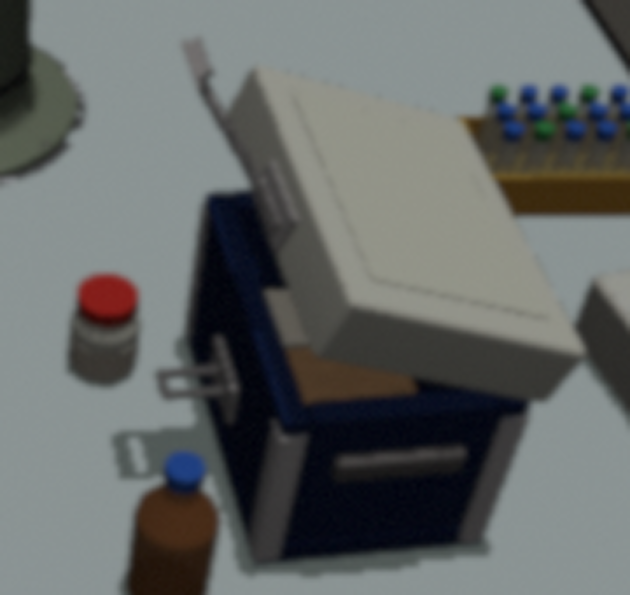

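View pics/z2.png

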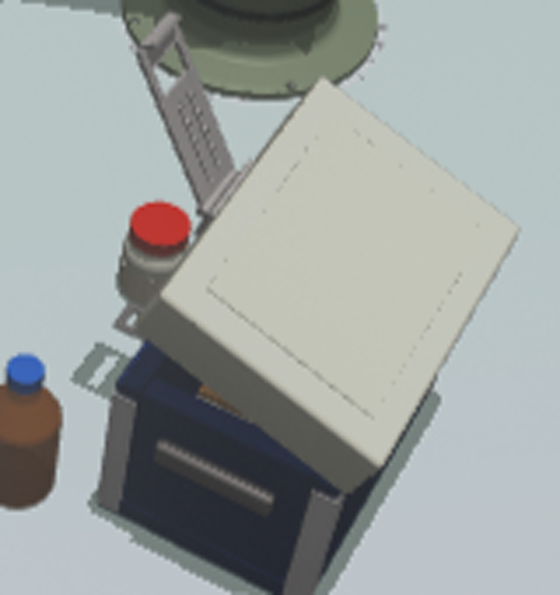

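View pics/z3.png

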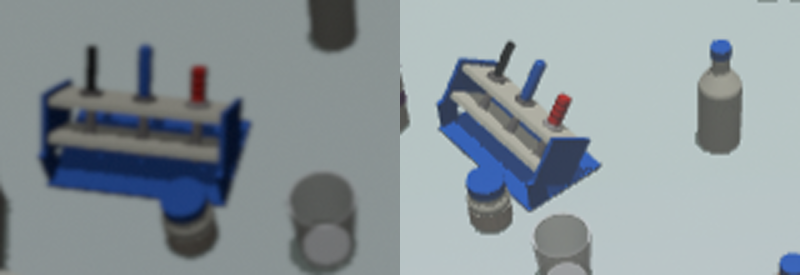

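```bash
cat > h.py <<'E'
import numpy as np, json
from workcell import bot
CAM={}
def grab(n):
    f=bot.grab_frame(n); return f
scene=dict(f=453.7636,cx=281.2964,cy=201.5338,pose=np.array([[0.11094995,-0.73173561,0.67249766,1.39877111],[0.99382422,0.08041198,-0.07646783,-0.13448303],[0.00187737,0.67682857,0.73613828,1.0211935],[0,0,0,1]]))
side=dict(f=530.1473,cx=289.4476,cy=216.2845,pose=np.array([[-0.54257912,-0.6192485,0.56757308,1.48213097],[0.83983756,-0.4133862,0.35183054,0.52568047],[0.01675634,0.66756509,0.74436286,1.29018108],[0,0,0,1]]))
def ray(c,p):
    d=np.array([(p[0]-c['cx'])/c['f'],-(p[1]-c['cy'])/c['f'],-1.])
    d=c['pose'][:3,:3]@d; return c['pose'][:3,3],d/np.linalg.norm(d)
def plane(c,p,z):
    o,d=ray(c,p); return o+d*(z-o[2])/d[2]
def tri(p1,p2):
    o1,d1=ray(scene,p1);o2,d2=ray(side,p2)
    A=np.stack([d1,-d2],1); t=np.linalg.lstsq(A,o2-o1,rcond=None)[0]
    a=o1+t[0]*d1;b=o2+t[1]*d2; return (a+b)/2,np.linalg.norm(a-b)
def proj(c,P):
    q=np.linalg.inv(c['pose'])@np.append(P,1); return np.array([c['cx']+c['f']*q[0]/-q[2],c['cy']-c['f']*q[1]/-q[2]])
S=lambda u,v:(290+u/3.5,80+v/3.5)   # z1
D=lambda u,v:(310+u/3.5,140+v/3.5)  # z2
E
python3 - <<'E'
from h import *
np.set_printoptions(precision=4,suppress=True)
print("bot corner LN",plane(scene,S(252,562),0),plane(side,D(95,505),0))
print("bot corner RN",plane(scene,S(488,545),0),plane(side,D(300,595),0))
print("top LN",plane(scene,S(285,425),.175),plane(side,D(120,383),.175))
print("top LF",plane(scene,S(208,197),.175))
print("top RN",plane(scene,S(525,410),.175))
print("staple tip near/far", plane(scene,S(163,395),.085),plane(scene,S(160,373),.085),plane(side,D(116,325),.085))
for n,a,b in [("lidLN top",(350,303),(163,290)),("lidRN top",(582,352),(383,465)),("lidLF",(257,68),(322,78)),("hasp end",(190,42),(160,30)),("lidRF",(468,120),(520,230))]:
    print(n,tri(S(*a),D(*b)))
E3=lambda u,v:(110+u/2.5,180+v/2.5); F=lambda u,v:(160+(u-400)/2.5,140+v/2.5)
for n,a,b in [("pin top",(199,68),(565,97)),("pin collar",(198,102),(550,128)),("driver top",(145,47),(541,62)),("driver collar",(144,98),(524,100)),("probe top",(92,47),(510,43)),("probe collar",(91,92),(495,76)),("wash top",(240-110,0),(720,43))]:
    print(n,tri(E3(*a),F(*b)))
print(tri((241,155),(288.5,160)),"wash top")
print("jar_a",tri(S(107,290),D(160,222)),"flask",tri(S(185,462),D(25,365)))
E
```

```text
bot corner LN [0.6402 0.1823 0.    ] [0.6459 0.178  0.    ]
bot corner RN [0.6442 0.3782 0.    ] [0.6307 0.3598 0.    ]
top LN [0.6503 0.1806 0.175 ] [0.6504 0.1857 0.175 ]
top LF [0.3902 0.1799 0.175 ]
top RN [0.6549 0.3587 0.175 ]
staple tip near/far [0.5273 0.1233 0.085 ] [0.5023 0.1257 0.085 ] [0.5301 0.125  0.085 ]
lidLN top (array([0.6493, 0.2071, 0.2937]), np.float64(0.0028082392730807504))
lidRN top (array([0.6461, 0.3915, 0.2218]), np.float64(0.0009496985853298809))
lidLF (array([0.3804, 0.2072, 0.295 ]), np.float64(0.001901166149067049))
hasp end (array([0.5091, 0.1176, 0.4033]), np.float64(0.011971128056560008))
lidRF (array([0.3851, 0.3914, 0.2328]), np.float64(0.00011855220783435198))
pin top (array([ 0.5588, -0.288 ,  0.1088]), np.float64(1.7534116213939254e-05))
pin collar (array([ 0.5876, -0.2915,  0.0803]), np.float64(0.007910948396745764))
driver top (array([ 0.5342, -0.3445,  0.1218]), np.float64(0.0007280589424977618))
driver collar (array([ 0.5667, -0.3521,  0.0757]), np.float64(0.000781346629407821))
probe top (array([ 0.5268, -0.4018,  0.1206]), np.float64(0.0008331711126682791))
probe collar (array([ 0.5559, -0.4089,  0.0804]), np.float64(0.0008443377742105293))
wash top (array([-0.1774, -0.5221, -0.4739]), np.float64(0.01883401803046387))
(array([ 0.4239, -0.1391,  0.163 ]), np.float64(0.00018632394510627968)) wash top
jar_a (array([0.4014, 0.099 , 0.0862]), np.float64(0.003350211438118922)) flask (array([0.6589, 0.1076, 0.1526]), np.float64(0.0008012904480971874))
```

```bash
cat >> h.py <<'E'
from scipy.spatial.transform import Rotation as Ro
np.set_printoptions(precision=4,suppress=True)
def rel(targets,cur=None):
    s=bot.observe()
    p,r=(s['position'],s['tool_rot']) if cur is None else cur
    R0=Ro.from_euler('xyz',r)
    for pos,R in targets:
        if not isinstance(R,Ro): R=Ro.from_euler('xyz',R)
        print("travel",R0.inv().apply(np.array(pos)-p).round(4).tolist(),"twist",(R0.inv()*R).as_rotvec(degrees=True).round(2).tolist())
def axes(zdir,ydir):
    z=np.array(zdir,float);z/=np.linalg.norm(z);y=np.array(ydir,float);y-=z*(y@z);y/=np.linalg.norm(y)
    return Ro.from_matrix(np.stack([np.cross(y,z),y,z],1))
E
python3 - <<'E'
from h import *
rel([([.45,-.35,.45],[np.pi,0,.5]),([.62,0,.47],[np.pi,0,1.1]),([.515,.273,.42],[np.pi,0,np.pi/2])],cur=(np.array([.199,-.593,.231]),[np.pi,0,.3237]))
E
```

```text
travel [0.3153, -0.1505, -0.219] twist [-0.0, 0.0, -10.1]
travel [0.5878, -0.4283, -0.239] twist [0.0, 0.0, -44.48]
travel [0.575, -0.7205, -0.189] twist [-0.0, 0.0, -71.45]
```

Emit:
apply_moves([
  {"travel":[0.04,-0.02,-0.03],"twist":[0,0,-2],"claw":0},
  {"travel":[0.08,-0.04,-0.055],"twist":[0,0,-4],"claw":0},
  {"travel":[0.12,-0.06,-0.085],"twist":[0,0,-6],"claw":0},
  {"travel":[0.16,-0.08,-0.11],"twist":[0,0,-8],"claw":0},
  {"travel":[0.2,-0.1,-0.14],"twist":[0,0,-9],"claw":0},
  {"travel":[0.24,-0.12,-0.165],"twist":[0,0,-10],"claw":0},
  {"travel":[0.28,-0.135,-0.195],"twist":[0,0,-12],"claw":0},
  {"travel":[0.315,-0.15,-0.22],"twist":[0,0,-14],"claw":0},
  {"travel":[0.345,-0.185,-0.225],"twist":[0,0,-18],"claw":0},
  {"travel":[0.38,-0.22,-0.23],"twist":[0,0,-22],"claw":0},
], force=40)

```text
clock: 1.15
position: [0.4869, -0.2677, 0.4614]
tool_rot: [3.141, -0.0, 0.71]
force: [1.8, -0.8, -0.2]
grip_width: -0.0001
```

```bash
python3 - <<'E'
from h import *
s=bot.observe();print(s['clock'],s['position'],s['tool_rot'],s['qpos'],s['grip_width'])
rel([([.61,0,.47],[np.pi,0,1.1]),([.515,.273,.42],[np.pi,0,np.pi/2])])
E
```

```text
1.15 [ 0.4869 -0.2677  0.4614] [ 3.1406 -0.0004  0.71  ] [ 0.5994  0.2658 -0.2716  1.4085  0.071   1.4757 -0.5306] -9.2458082513215e-05
travel [0.2678, -0.1228, -0.0086] twist [0.06, -0.01, -22.35]
travel [0.3737, -0.3918, 0.0412] twist [0.06, 0.0, -49.32]
```

Emit:
apply_moves([
  {"travel":[0.045,-0.02,0],"twist":[0,0,-4]},
  {"travel":[0.09,-0.04,0],"twist":[0,0,-8]},
  {"travel":[0.135,-0.06,-0.005],"twist":[0,0,-12]},
  {"travel":[0.18,-0.08,-0.005],"twist":[0,0,-16]},
  {"travel":[0.225,-0.1,-0.01],"twist":[0,0,-20]},
  {"travel":[0.265,-0.125,-0.01],"twist":[0,0,-24]},
  {"travel":[0.285,-0.17,-0.01],"twist":[0,0,-29]},
  {"travel":[0.3,-0.215,-0.01],"twist":[0,0,-34]},
  {"travel":[0.32,-0.26,-0.01],"twist":[0,0,-38]},
  {"travel":[0.34,-0.305,-0.01],"twist":[0,0,-42]},
])

```text
invalid input at $.commands[0]: expected keys travel, twist, claw
```

```bash
python3 - <<'E'
from h import *
s=bot.observe();print(s['clock'],s['position'],s['tool_rot'],s['qpos'])
rel([([.515,.273,.4],[np.pi,0,np.pi/2]),([.515,.273,.3],[np.pi,0,np.pi/2])])
E
```

```text
1.15 [ 0.4869 -0.2677  0.4614] [ 3.1406 -0.0004  0.71  ] [ 0.5994  0.2658 -0.2716  1.4085  0.071   1.4757 -0.5306]
travel [0.3737, -0.3918, 0.0612] twist [0.06, 0.0, -49.32]
travel [0.3736, -0.3919, 0.1612] twist [0.06, 0.0, -49.32]
```

Emit:
apply_moves([
  {"travel":[0.045,-0.02,0],"twist":[0,0,-4],"claw":0},
  {"travel":[0.09,-0.04,0],"twist":[0,0,-8],"claw":0},
  {"travel":[0.135,-0.06,-0.005],"twist":[0,0,-12],"claw":0},
  {"travel":[0.18,-0.08,-0.005],"twist":[0,0,-16],"claw":0},
  {"travel":[0.225,-0.1,-0.01],"twist":[0,0,-20],"claw":0},
  {"travel":[0.265,-0.125,-0.01],"twist":[0,0,-24],"claw":0},
  {"travel":[0.285,-0.17,-0.01],"twist":[0,0,-29],"claw":0},
  {"travel":[0.3,-0.215,-0.01],"twist":[0,0,-34],"claw":0},
  {"travel":[0.32,-0.26,-0.01],"twist":[0,0,-38],"claw":0},
  {"travel":[0.34,-0.305,-0.01],"twist":[0,0,-42],"claw":0},
])

```text
clock: 2.15
position: [0.5451, 0.1852, 0.4705]
tool_rot: [3.142, 0.0, 1.443]
force: [2.0, -0.9, 0.3]
grip_width: -0.0002
```

```bash
python3 - <<'E'
from h import *
s=bot.observe();print(s['clock'],s['position'],s['tool_rot'],s['qpos'])
rel([([.515,.273,.4],[np.pi,0,np.pi/2]),([.515,.273,.3],[np.pi,0,np.pi/2])])
E
```

```text
2.15 [0.5451 0.1852 0.4705] [3.1416 0.0002 1.4434] [-0.0174  0.3373 -0.5942  1.324   0.1867  1.5356 -0.7191]
travel [0.0833, -0.0411, 0.0705] twist [0.0, 0.01, -7.3]
travel [0.0833, -0.0411, 0.1705] twist [0.0, 0.01, -7.3]
```

Emit:
apply_moves([
  {"travel":[0.04,-0.02,0.0],"twist":[0,0,-4],"claw":0},
  {"travel":[0.083,-0.041,0.0],"twist":[0,0,-7.3],"claw":0},
  {"travel":[0.083,-0.041,0.04],"twist":[0,0,-7.3],"claw":0},
  {"travel":[0.083,-0.041,0.08],"twist":[0,0,-7.3],"claw":0},
  {"travel":[0.083,-0.041,0.12],"twist":[0,0,-7.3],"claw":0},
  {"travel":[0.083,-0.041,0.15],"twist":[0,0,-7.3],"claw":0},
  {"travel":[0.083,-0.041,0.17],"twist":[0,0,-7.3],"claw":0},
  {"travel":[0.083,-0.041,0.185],"twist":[0,0,-7.3],"claw":0},
  {"travel":[0.083,-0.041,0.195],"twist":[0,0,-7.3],"claw":0},
  {"travel":[0.083,-0.041,0.2],"twist":[0,0,-7.3],"claw":0},
])

```text
clock: 3.15
position: [0.5161, 0.2711, 0.2699]
tool_rot: [-3.141, 0.0, 1.568]
force: [-0.6, -1.8, 4.8]
grip_width: -0.0003
```

```bash
python3 - <<'E'
from h import *
import cv2
s=bot.observe();print(s['clock'],s['position'],s['tool_rot'],s['force'])
f=bot.grab_frame("side");cv2.imwrite("pics/side1.png",cv2.resize(f['frame'][80:310,290:490],None,fx=2.5,fy=2.5,interpolation=cv2.INTER_CUBIC))
E
```

```text
3.15 [0.5161 0.2711 0.2699] [-3.141   0.0004  1.5681] [-0.6472 -1.7681  4.7767]
```

View pics/side1.png

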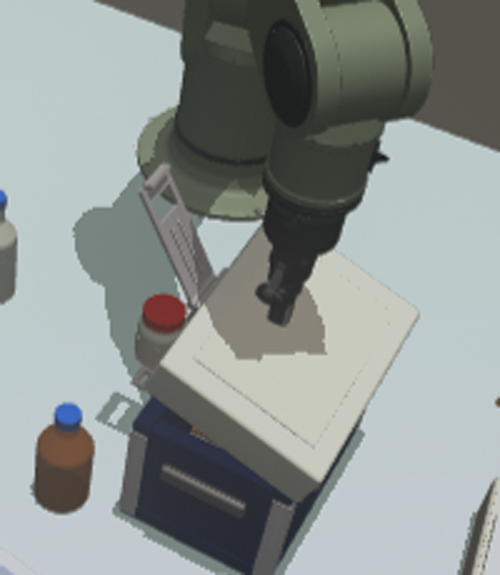

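Emit:
apply_moves([
  {"travel":[0,0,0.005],"twist":[0,0,0],"claw":0},
  {"travel":[0,0,0.01],"twist":[0,0,0],"claw":0},
  {"travel":[-0.002,0,0.015],"twist":[0,0,0],"claw":0},
  {"travel":[-0.004,0,0.02],"twist":[0,0,0],"claw":0},
  {"travel":[-0.007,0,0.025],"twist":[0,0,0],"claw":0},
  {"travel":[-0.01,0,0.029],"twist":[0,0,0],"claw":0},
  {"travel":[-0.014,0,0.033],"twist":[0,0,0],"claw":0},
  {"travel":[-0.018,0,0.036],"twist":[0,0,0],"claw":0},
])

```text
clock: 4.0
position: [0.5161, 0.2529, 0.2341]
tool_rot: [-3.141, -0.0, 1.568]
force: [-0.0, 0.9, 1.4]
grip_width: 0.0004
```

Emit:
apply_moves([
  {"travel":[0,0,0.002],"twist":[0,0,0],"claw":0},
  {"travel":[0,0,0.004],"twist":[0,0,0],"claw":0},
  {"travel":[0,0,0.006],"twist":[0,0,0],"claw":0},
  {"travel":[0,0,0.007],"twist":[0,0,0],"claw":0},
])

```text
clock: 4.4
position: [0.5166, 0.253, 0.2307]
tool_rot: [3.139, 0.001, 1.567]
force: [-18.4, -17.5, 67.8]
grip_width: 0.0002
```

Emit:
apply_moves([
  {"travel":[0,0,-0.04],"twist":[0,0,0],"claw":0},
  {"travel":[0,0,-0.09],"twist":[0,0,0],"claw":0},
  {"travel":[0,0,-0.14],"twist":[0,0,0],"claw":0},
  {"travel":[0,0,-0.18],"twist":[0,0,0],"claw":0},
])

```text
clock: 4.8
position: [0.516, 0.2536, 0.4106]
tool_rot: [3.14, -0.001, 1.569]
force: [0.7, -0.8, -0.4]
grip_width: 0.0001
```

```bash
python3 - <<'E'
from h import *
import cv2
s=bot.observe();print(s['clock'],s['position'],s['tool_rot'],s['force'])
f=bot.grab_frame("side");cv2.imwrite("pics/side2.png",cv2.resize(f['frame'][80:310,290:490],None,fx=2.5,fy=2.5,interpolation=cv2.INTER_CUBIC))
f=bot.grab_frame("scene");cv2.imwrite("pics/scene2.png",cv2.resize(f['frame'][80:250,300:460],None,fx=3.5,fy=3.5,interpolation=cv2.INTER_CUBIC))
E
```

```text
4.8 [0.516  0.2536 0.4106] [ 3.1398 -0.0011  1.5685] [ 0.6761 -0.7896 -0.3927]
```

View pics/side2.png

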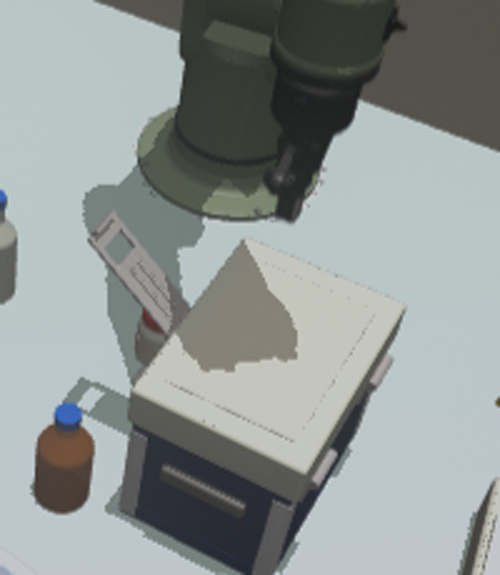

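View pics/scene2.png

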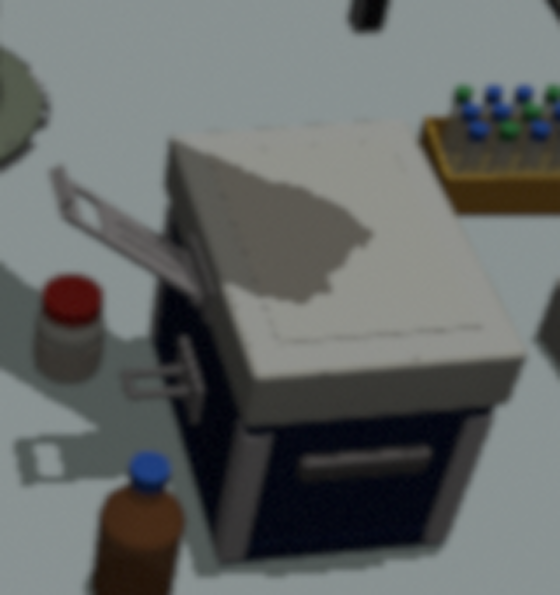

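```bash
python3 - <<'E'
from h import *
z=.231
P={}
P['NL']=[plane(scene,(372.9,188),z),plane(side,(342.8,236.8),z)]
P['NR']=[plane(scene,(449.4,181.4),z),plane(side,(410.8,268),z)]
P['FL']=[plane(scene,(349.1,119.4),z),plane(side,(388,175.2),z)]
P['FR']=[plane(side,(452,203),z)]
for k,v in P.items(): print(k,*[a[:2] for a in v])
print(tri((300+57/3.5,80+172/3.5),(290+103/2.5,80+222/2.5)))
E
```

```text
NL [0.6568 0.1742] [0.6577 0.1793]
NR [0.6551 0.3676] [0.6521 0.3689]
FL [0.3831 0.1741] [0.3816 0.1758]
FR [0.3834 0.3722]
(array([0.512 , 0.0558, 0.3016]), np.float64(0.01004967189300679))
```

```bash
cat >> h.py <<'E'
import math
def tilt(deg): 
    a=math.radians(deg); return axes([0,math.sin(a),-math.cos(a)],[1,0,0])
E
python3 - <<'E'
from h import *
rel([([.516,.11,.40],tilt(35)),([.516,.12,.31],tilt(35))])
E
```

```text
travel [-0.1446, -0.0008, 0.0123] twist [0.42, 34.79, -0.03]
travel [-0.1349, -0.0014, 0.1024] twist [0.42, 34.79, -0.03]
```

Emit:
apply_moves([
  {"travel":[-0.03,0,-0.01],"twist":[0,7,0],"claw":0},
  {"travel":[-0.06,0,-0.01],"twist":[0,14,0],"claw":0},
  {"travel":[-0.09,0,-0.01],"twist":[0,21,0],"claw":0},
  {"travel":[-0.12,-0.001,0],"twist":[0.2,28,0],"claw":0},
  {"travel":[-0.145,-0.001,0.01],"twist":[0.4,34.8,0],"claw":0},
  {"travel":[-0.14,-0.001,0.04],"twist":[0.4,34.8,0],"claw":0},
  {"travel":[-0.137,-0.001,0.07],"twist":[0.4,34.8,0],"claw":0},
  {"travel":[-0.135,-0.001,0.09],"twist":[0.4,34.8,0],"claw":0},
  {"travel":[-0.135,-0.001,0.1],"twist":[0.4,34.8,0],"claw":0},
])

```text
clock: 5.8
position: [0.5142, 0.1183, 0.3059]
tool_rot: [-3.131, -0.608, 1.564]
force: [-0.9, 1.5, 0.7]
grip_width: 0.0001
```

```bash
python3 - <<'E'
from h import *
import cv2
s=bot.observe();print(s['clock'],s['position'],s['tool_rot'],s['force'],s['qpos'])
f=bot.grab_frame("side");cv2.imwrite("pics/side3.png",cv2.resize(f['frame'][80:310,290:490],None,fx=2.5,fy=2.5,interpolation=cv2.INTER_CUBIC))
rel([([.516,y,z],tilt(35)) for y,z in [(.104,.248),(.093,.230),(.087,.210),(.087,.189),(.092,.168),(.102,.150),(.117,.135),(.135,.124),(.155,.118)]])
E
```

```text
5.8 [0.5142 0.1183 0.3059] [-3.131  -0.6078  1.5644] [-0.897   1.5138  0.695 ] [ 0.555   0.4097 -0.7049  1.8271 -0.4185  0.9796  0.1298]
travel [-0.0445, 0.0024, 0.0389] twist [-0.42, 0.18, -0.31]
travel [-0.0638, 0.0026, 0.0474] twist [-0.42, 0.18, -0.31]
travel [-0.0801, 0.0028, 0.0604] twist [-0.42, 0.18, -0.31]
travel [-0.0921, 0.003, 0.0777] twist [-0.42, 0.18, -0.31]
travel [-0.1, 0.0031, 0.0978] twist [-0.42, 0.18, -0.31]
travel [-0.1021, 0.0033, 0.1182] twist [-0.42, 0.18, -0.31]
travel [-0.0983, 0.0034, 0.1391] twist [-0.42, 0.18, -0.31]
travel [-0.0898, 0.0035, 0.1584] twist [-0.42, 0.18, -0.31]
travel [-0.0768, 0.0036, 0.1748] twist [-0.42, 0.18, -0.31]
```

View pics/side3.png

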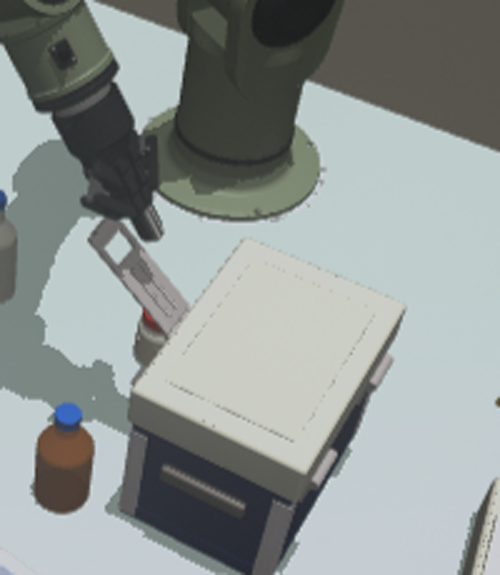

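Emit:
apply_moves([
  {"travel":[-0.022,0.001,0.02],"twist":[0,0,0],"claw":0},
  {"travel":[-0.0445,0.002,0.039],"twist":[0,0,0],"claw":0},
  {"travel":[-0.054,0.002,0.043],"twist":[0,0,0],"claw":0},
  {"travel":[-0.064,0.002,0.0475],"twist":[0,0,0],"claw":0},
  {"travel":[-0.072,0.002,0.054],"twist":[0,0,0],"claw":0},
  {"travel":[-0.08,0.003,0.06],"twist":[0,0,0],"claw":0},
  {"travel":[-0.086,0.003,0.069],"twist":[0,0,0],"claw":0},
  {"travel":[-0.092,0.003,0.078],"twist":[0,0,0],"claw":0},
  {"travel":[-0.096,0.003,0.088],"twist":[0,0,0],"claw":0},
  {"travel":[-0.1,0.003,0.098],"twist":[0,0,0],"claw":0},
])

```text
clock: 6.85
position: [0.5169, 0.0925, 0.1691]
tool_rot: [-3.134, -0.608, 1.566]
force: [-0.4, 0.2, 1.6]
grip_width: -0.0002
```

```bash
python3 - <<'E'
from h import *
import cv2
s=bot.observe();print(s['clock'],s['position'],s['tool_rot'],s['force'],s['qpos'])
f=bot.grab_frame("side");cv2.imwrite("pics/side4.png",cv2.resize(f['frame'][80:310,290:490],None,fx=2.5,fy=2.5,interpolation=cv2.INTER_CUBIC))
rel([([.516,y,z],tilt(35)) for y,z in [(.102,.150),(.117,.135),(.135,.124),(.155,.118)]])
E
```

```text
6.85 [0.5169 0.0925 0.1691] [-3.1336 -0.6076  1.5658] [-0.4249  0.182   1.5796] [ 0.5543  0.6165 -0.6677  1.9342 -0.3673  0.7288  0.26  ]
travel [-0.0026, 0.0, 0.0199] twist [-0.4, 0.17, -0.26]
travel [0.0011, 0.0001, 0.0407] twist [-0.4, 0.17, -0.26]
travel [0.0096, 0.0002, 0.06] twist [-0.4, 0.17, -0.26]
travel [0.0226, 0.0003, 0.0764] twist [-0.4, 0.17, -0.26]
```

View pics/side4.png

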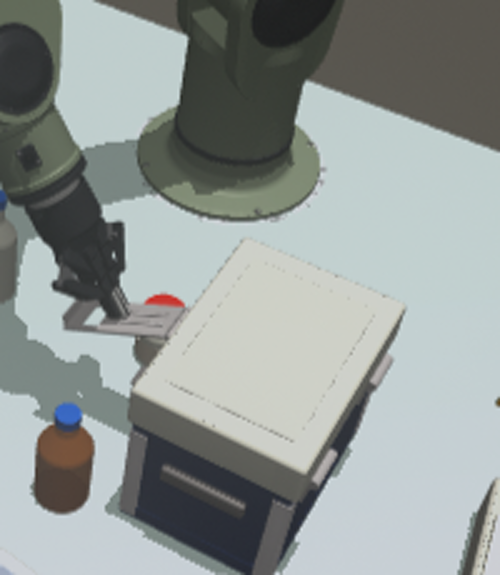

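Emit:
apply_moves([
  {"travel":[0.001,0,0.009],"twist":[0,0,0],"claw":0},
  {"travel":[0.001,0,0.018],"twist":[0,0,0],"claw":0},
  {"travel":[0.003,0,0.028],"twist":[0,0,0],"claw":0},
  {"travel":[0.005,0,0.038],"twist":[0,0,0],"claw":0},
  {"travel":[0.009,0,0.047],"twist":[0,0,0],"claw":0},
  {"travel":[0.014,0,0.057],"twist":[0,0,0],"claw":0},
  {"travel":[0.019,0,0.065],"twist":[0,0,0],"claw":0},
  {"travel":[0.024,0,0.072],"twist":[0,0,0],"claw":0},
])

```text
clock: 7.7
position: [0.5167, 0.1533, 0.1242]
tool_rot: [-3.134, -0.607, 1.566]
force: [-7.6, -56.8, 36.6]
grip_width: 0.0002
```

```bash
python3 - <<'E'
from h import *
import cv2
s=bot.observe();print(s['clock'],s['position'],s['tool_rot'],s['force'])
f=bot.grab_frame("scene");cv2.imwrite("pics/scene5.png",cv2.resize(f['frame'][80:250,300:460],None,fx=3.5,fy=3.5,interpolation=cv2.INTER_CUBIC))
f=bot.grab_frame("wrist");cv2.imwrite("pics/wrist5.png",f['frame'])
rel([([.516,.165,.123],tilt(35))])
E
```

```text
7.7 [0.5167 0.1533 0.1242] [-3.1338 -0.6069  1.5657] [ -7.595  -56.7923  36.6331]
travel [0.01, -0.0009, 0.0081] twist [-0.24, 0.3, -0.27]
```

View pics/scene5.png

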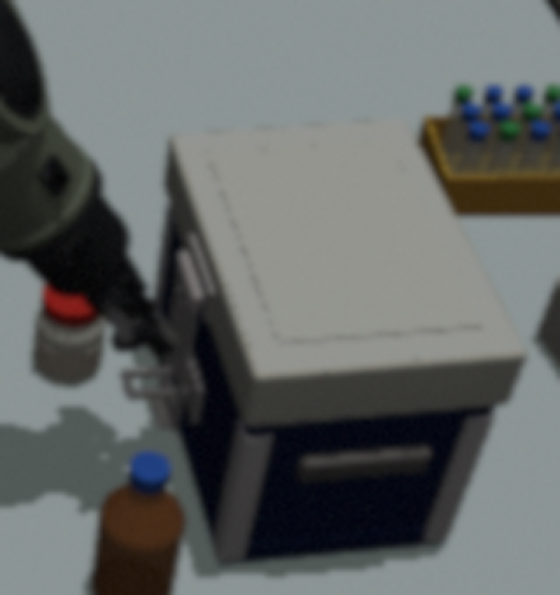

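View pics/wrist5.png

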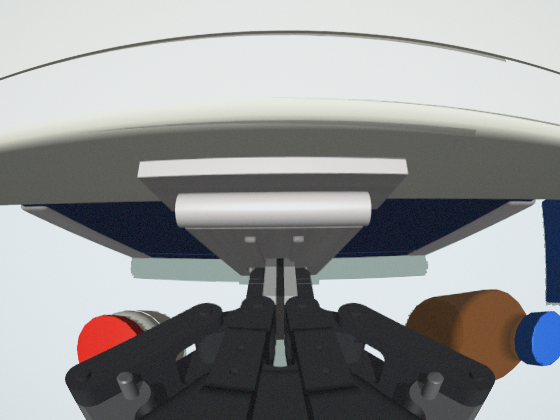

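Emit:
apply_moves([
  {"travel":[-0.01,0,-0.01],"twist":[0,0,0],"claw":0},
  {"travel":[-0.02,0,-0.05],"twist":[0,0,0],"claw":0},
  {"travel":[-0.03,0,-0.1],"twist":[0,0,0],"claw":0},
  {"travel":[-0.04,0,-0.14],"twist":[0,0,0],"claw":0},
  {"travel":[-0.04,0,-0.14],"twist":[0,0,0],"claw":0.04},
  {"travel":[-0.04,0,-0.14],"twist":[0,0,0],"claw":0.04},
])

```text
clock: 8.4
position: [0.5174, 0.0392, 0.217]
tool_rot: [-3.135, -0.607, 1.565]
force: [0.0, -0.0, 0.3]
grip_width: 0.0282
```

```bash
python3 - <<'E'
from h import *
import cv2
s=bot.observe();print(s['clock'],s['position'],s['tool_rot'],s['force'],s['grip_width'])
np.save("w6.npy",np.r_[s['position'],s['tool_rot']])
f=bot.grab_frame("wrist");cv2.imwrite("pics/wrist6.png",f['frame'])
f=bot.grab_frame("scene");cv2.imwrite("pics/scene6.png",cv2.resize(f['frame'][80:250,300:460],None,fx=3.5,fy=3.5,interpolation=cv2.INTER_CUBIC))
E
```

```text
8.4 [0.5174 0.0392 0.217 ] [-3.1347 -0.6069  1.5647] [ 0.0291 -0.0065  0.2569] 0.028180499122313574
```

View pics/wrist6.png

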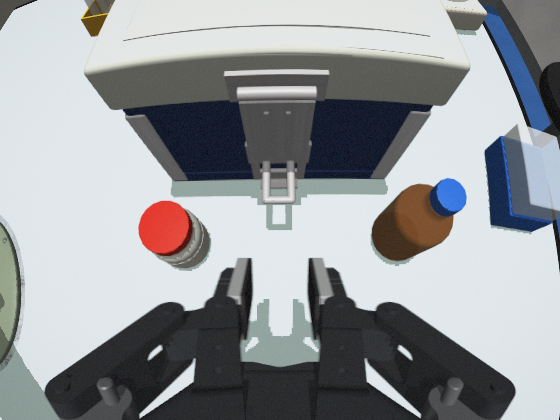

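View pics/scene6.png

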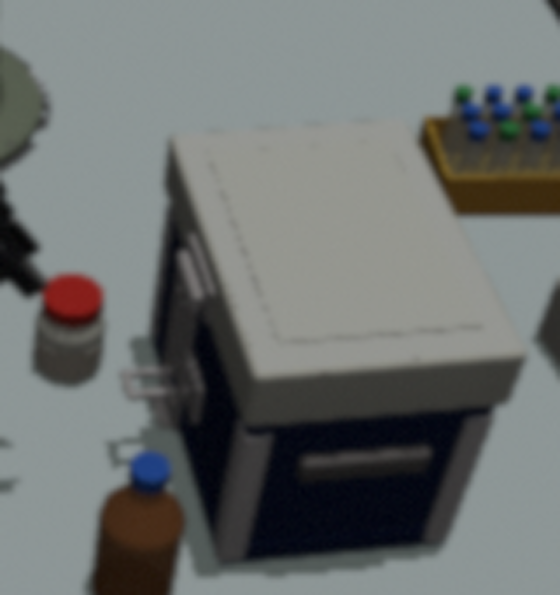

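```bash
python3 - <<'E'
import cv2
a=cv2.imread("pics/wrist6.png");cv2.imwrite("pics/z6.png",cv2.resize(a[80:215,210:350],None,fx=4.4,fy=4.4,interpolation=cv2.INTER_CUBIC))
E
```

```text
(no output)
```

View pics/z6.png

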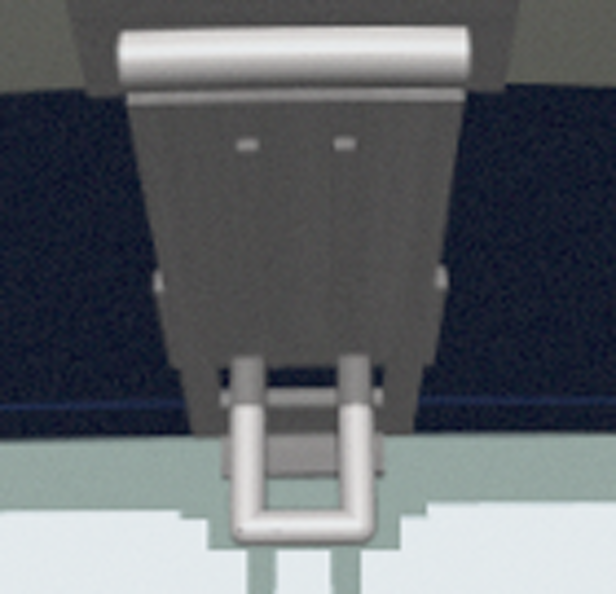

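```bash
cat >> h.py <<'E'
TC=np.array([[5.85918482e-04,9.52375177e-01,3.04928153e-01,7.82993463e-02],[9.99999823e-01,-5.88402394e-04,-8.37526602e-05,3.73305847e-04],[9.96565009e-05,3.04928149e-01,-9.52375354e-01,-1.43835581e-01],[0,0,0,1]])
def wray(px,pose):
    f,cx,cy=325.19226,279.67098,211.68322
    u,v=px[0]-cx,px[1]-cy; r=np.hypot(u,v); t=r/f
    d=np.array([np.sin(t)*u/max(r,1e-9),-np.sin(t)*v/max(r,1e-9),-np.cos(t)])
    R=Ro.from_euler('xyz',pose[3:]); 
    return R.apply(TC[:3,3])+pose[:3], R.apply(TC[:3,:3]@d)
def wplane(px,pose,z):
    o,d=wray(px,pose); return o+d*(z-o[2])/d[2]
E
python3 - <<'E'
from h import *
p=np.load("w6.npy")
q=lambda u,v:(210+u/4.4,80+v/4.4)
for n,u,v,z in [("outer bar mid",302,527,.087),("legs mid",302,440,.087),("left leg axis",247,470,.087),("right leg",357,470,.087),("barrel L",118,57,.2),("barrel R",470,55,.2)]: print(n,wplane(q(u,v),p,z))
E
```

```text
outer bar mid [0.5162 0.123  0.087 ]
legs mid [0.5162 0.1434 0.087 ]
left leg axis [0.5041 0.1363 0.087 ]
right leg [0.5283 0.1362 0.087 ]
barrel L [0.4883 0.1625 0.2   ]
barrel R [0.5435 0.1624 0.2   ]
```

```bash
cat >> h.py <<'E'
from scipy.spatial.transform import Slerp
def path(wps,R1,n,cur=None):
    """interpolate positions through wps, orientation cur->R1, n rows"""
    s=bot.observe(); p=s['position'];r=s['tool_rot']
    R0=Ro.from_euler('xyz',r); P=np.array([p]+list(wps)); L=np.r_[0,np.cumsum(np.linalg.norm(np.diff(P,axis=0),axis=1))]
    sl=Slerp([0,1],Ro.concatenate([R0,R1]))
    for i in range(1,n+1):
        x=[np.interp(L[-1]*i/n,L,P[:,k]) for k in range(3)]
        print(i,(R0.inv().apply(np.array(x)-p)).round(3).tolist(),(R0.inv()*sl(i/n)).as_rotvec(degrees=True).round(1).tolist())
a=math.radians(-12.9)
RY=np.array([-math.sin(a),math.cos(a),0]); RX=np.array([math.cos(a),math.sin(a),0])
E
python3 - <<'E'
from h import *
path([[.535,-.03,.32],[.57,-.15,.34],[.566,-.289,.22]],axes([0,0,-1],RY),14)
E
```

```text
1 [0.0, 0.004, -0.031] [1.6, -2.1, -5.3]
2 [0.001, 0.009, -0.062] [3.3, -4.2, -10.7]
3 [0.001, 0.013, -0.093] [4.9, -6.4, -16.0]
4 [0.001, 0.017, -0.124] [6.6, -8.5, -21.3]
5 [-0.019, 0.026, -0.145] [8.2, -10.6, -26.7]
6 [-0.04, 0.034, -0.166] [9.9, -12.7, -32.0]
7 [-0.062, 0.043, -0.187] [11.5, -14.8, -37.3]
8 [-0.083, 0.051, -0.208] [13.2, -16.9, -42.7]
9 [-0.113, 0.052, -0.208] [14.8, -19.1, -48.0]
10 [-0.144, 0.051, -0.205] [16.5, -21.2, -53.3]
11 [-0.175, 0.051, -0.201] [18.1, -23.3, -58.7]
12 [-0.206, 0.05, -0.198] [19.8, -25.4, -64.0]
13 [-0.237, 0.05, -0.195] [21.4, -27.5, -69.3]
14 [-0.268, 0.049, -0.192] [23.0, -29.6, -74.7]
```

Emit:
apply_moves([
  {"travel":[0,0.004,-0.031],"twist":[1.6,-2.1,-5.3],"claw":0.045},
  {"travel":[0.001,0.009,-0.062],"twist":[3.3,-4.2,-10.7],"claw":0.045},
  {"travel":[0.001,0.013,-0.093],"twist":[4.9,-6.4,-16],"claw":0.045},
  {"travel":[0.001,0.017,-0.124],"twist":[6.6,-8.5,-21.3],"claw":0.045},
  {"travel":[-0.019,0.026,-0.145],"twist":[8.2,-10.6,-26.7],"claw":0.045},
  {"travel":[-0.04,0.034,-0.166],"twist":[9.9,-12.7,-32],"claw":0.045},
  {"travel":[-0.062,0.043,-0.187],"twist":[11.5,-14.8,-37.3],"claw":0.045},
  {"travel":[-0.083,0.051,-0.208],"twist":[13.2,-16.9,-42.7],"claw":0.045},
  {"travel":[-0.113,0.052,-0.208],"twist":[14.8,-19.1,-48],"claw":0.045},
  {"travel":[-0.144,0.051,-0.205],"twist":[16.5,-21.2,-53.3],"claw":0.045},
])

```text
clock: 9.5
position: [0.5694, -0.1948, 0.3014]
tool_rot: [3.057, -0.163, 2.555]
force: [-0.1, -0.3, -0.5]
grip_width: 0.0454
```

```bash
python3 - <<'E'
from h import *
s=bot.observe();print(s['position'],s['tool_rot'],s['qpos'],s['grip_width'])
path([[.566,-.289,.22]],axes([0,0,-1],RY),6)
E
```

```text
[ 0.5694 -0.1948  0.3014] [ 3.0566 -0.1632  2.555 ] [ 0.7267  0.5769 -0.6837  1.4325  0.2061  1.3564  1.0302] 0.04535618017060791
1 [-0.01, -0.014, 0.011] [1.1, -1.4, -3.5]
2 [-0.021, -0.029, 0.022] [2.2, -2.8, -7.0]
3 [-0.031, -0.043, 0.033] [3.2, -4.2, -10.5]
4 [-0.041, -0.057, 0.043] [4.3, -5.6, -14.0]
5 [-0.052, -0.072, 0.054] [5.4, -7.0, -17.5]
6 [-0.062, -0.086, 0.065] [6.5, -8.4, -21.0]
```

Emit:
apply_moves([
  {"travel":[-0.01,-0.014,0.011],"twist":[1.1,-1.4,-3.5],"claw":0.045},
  {"travel":[-0.021,-0.029,0.022],"twist":[2.2,-2.8,-7],"claw":0.045},
  {"travel":[-0.031,-0.043,0.033],"twist":[3.2,-4.2,-10.5],"claw":0.045},
  {"travel":[-0.041,-0.057,0.043],"twist":[4.3,-5.6,-14],"claw":0.045},
  {"travel":[-0.052,-0.072,0.054],"twist":[5.4,-7,-17.5],"claw":0.045},
  {"travel":[-0.062,-0.086,0.065],"twist":[6.5,-8.4,-21],"claw":0.045},
  {"travel":[-0.062,-0.086,0.065],"twist":[6.5,-8.4,-21],"claw":0.045},
])

```text
clock: 10.2
position: [0.5635, -0.2893, 0.2187]
tool_rot: [3.141, -0.004, 2.911]
force: [-0.2, -0.2, -0.0]
grip_width: 0.0449
```

```bash
python3 - <<'E'
from h import *
import cv2
s=bot.observe();print(s['clock'],s['position'],s['tool_rot'],s['qpos'],s['grip_width'])
np.save("w7.npy",np.r_[s['position'],s['tool_rot']])
f=bot.grab_frame("wrist");cv2.imwrite("pics/wrist7.png",f['frame'])
E
```

```text
10.2 [ 0.5635 -0.2893  0.2187] [ 3.1411 -0.0041  2.9108] [ 0.8256  0.6312 -0.6938  1.5602  0.4335  1.1135  1.371 ] 0.04490217631749639
```

View pics/wrist7.png

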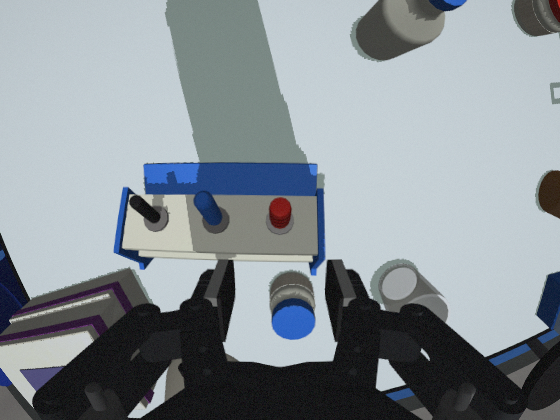

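```bash
python3 - <<'E'
from h import *
import cv2
a=cv2.imread("pics/wrist7.png");cv2.imwrite("pics/z7.png",cv2.resize(a[150:280,110:340],None,fx=3.4,fy=3.4,interpolation=cv2.INTER_CUBIC))
E
```

```text
(no output)
```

View pics/z7.png

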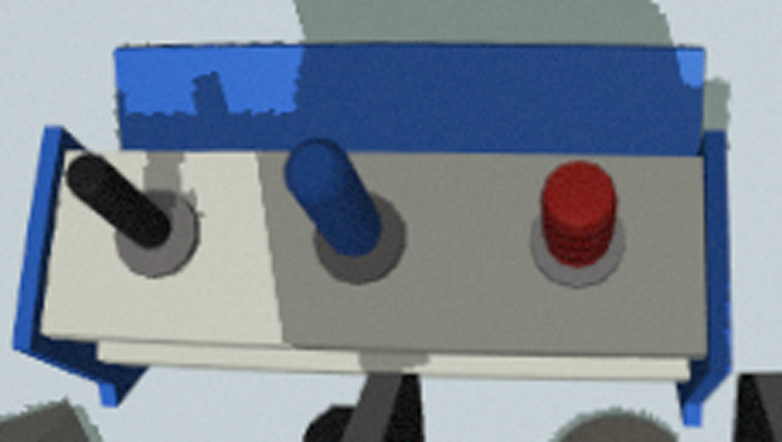

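```bash
python3 - <<'E'
from h import *
p=np.load("w7.npy")
q=lambda u,v:(110+u/3.4,150+v/3.4)
pt=wplane(q(579,193),p,.077+.045*.819)
c=wplane(q(578,243),p,.081);d=wplane(q(360,240),p,.081);b=wplane(q(157,233),p,.081)
print(pt,c,d,b)
for v in (c-d,d-b,c-b): print(np.linalg.norm(v),np.degrees(np.arctan2(-v[0],v[1])))
ax=(pt-c);print(ax/np.linalg.norm(ax),np.linalg.norm(ax))
for t in (0.026,.03): print(c-np.array([-.0028,.0006,.004])+t*np.append(-RX[:2]*.5736,.819))
E
```

```text
[ 0.5606 -0.2876  0.1139] [ 0.5838 -0.2933  0.081 ] [ 0.5695 -0.3511  0.081 ] [ 0.5542 -0.4086  0.081 ]
0.059565766243753336 -13.916362031475735
0.059561121894024564 -14.901555958009856
0.11912248547601988 -14.40893978959962
[-0.5719  0.1387  0.8085] 0.04063591342833262
[ 0.5721 -0.2905  0.0983]
[ 0.5699 -0.29    0.1016]
```

```bash
python3 - <<'E'
from h import *
a=math.radians(-14.2)
RY=np.array([-math.sin(a),math.cos(a),0])
R=axes([0,0,-1],RY)
rel([([.5695,-.2898,.13],R),([.5695,-.2898,.0875],R)])
E
```

```text
travel [-0.0057, -0.0004, 0.09] twist [0.09, -0.2, 0.87]
travel [-0.0059, -0.0005, 0.1325] twist [0.09, -0.2, 0.87]
```

Emit:
apply_moves([
  {"travel":[-0.003,0,0.035],"twist":[0,0,0.9],"claw":0.045},
  {"travel":[-0.006,0,0.07],"twist":[0,0,0.9],"claw":0.045},
  {"travel":[-0.006,0,0.09],"twist":[0,0,0.9],"claw":0.045},
  {"travel":[-0.006,-0.0005,0.105],"twist":[0,0,0.9],"claw":0.045},
  {"travel":[-0.006,-0.0005,0.12],"twist":[0,0,0.9],"claw":0.045},
  {"travel":[-0.006,-0.0005,0.132],"twist":[0,0,0.9],"claw":0.045},
  {"travel":[-0.006,-0.0005,0.132],"twist":[0,0,0.9],"claw":0.045},
])

```text
clock: 10.95
position: [0.57, -0.2907, 0.0881]
tool_rot: [3.141, -0.002, 2.894]
force: [-1.2, 0.4, -0.2]
grip_width: 0.0449
```

```bash
python3 - <<'E'
from h import *
import cv2
s=bot.observe();print(s['clock'],s['position'],s['tool_rot'],s['force'],s['grip_width'])
f=bot.grab_frame("wrist");cv2.imwrite("pics/wrist8.png",f['frame'])
E
```

```text
10.95 [ 0.57   -0.2907  0.0881] [ 3.1412 -0.0023  2.8936] [-1.2162  0.3866 -0.2421] 0.04485555057894131
```

View pics/wrist8.png

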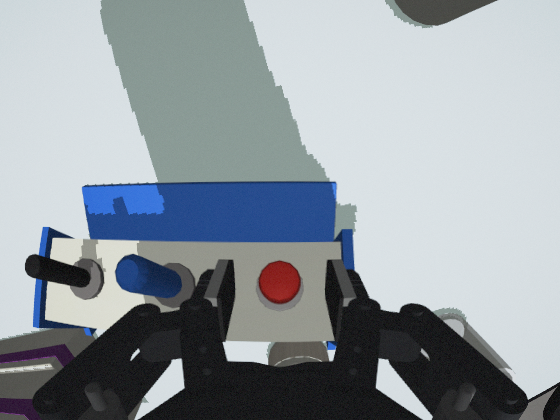

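Pin handle (279,282) sits centred between the pads. Close.

Emit:
apply_moves([
  {"travel":[0,0,0],"twist":[0,0,0],"claw":0.005},
  {"travel":[0,0,0],"twist":[0,0,0],"claw":0.005},
  {"travel":[0,0,0],"twist":[0,0,0],"claw":0.005},
  {"travel":[0,0,0],"twist":[0,0,0],"claw":0.005},
  {"travel":[0,0,0],"twist":[0,0,0],"claw":0.005},
], force=80)

```text
clock: 11.5
position: [0.5708, -0.2912, 0.0904]
tool_rot: [-3.141, 0.001, 2.893]
force: [-2.0, 1.4, 5.9]
grip_width: 0.0156
```

```bash
python3 - <<'E'
from h import *
s=bot.observe();print(s['clock'],s['position'],s['tool_rot'],s['force'],s['grip_width'])
a=math.radians(-14.2); ax=np.array([-.5736*math.cos(a),-.5736*math.sin(a),.819])
R=Ro.from_euler('xyz',s['tool_rot']); print(ax,R.inv().apply(ax))
np.save("grip.npy",np.r_[s['position'],s['tool_rot'],R.inv().apply(ax)])
E
```

```text
11.5 [ 0.5708 -0.2912  0.0904] [-3.1413  0.0006  2.8935] [-2.0164  1.4493  5.8863] 0.015641180685314525
[-0.5561  0.1407  0.819 ] [ 0.5731 -0.0004 -0.8193]
```

Emit:
apply_moves([
  {"travel":[0.0046,0,-0.0066],"twist":[0,0,0],"claw":0.005},
  {"travel":[0.0092,0,-0.0131],"twist":[0,0,0],"claw":0.005},
  {"travel":[0.0138,0,-0.0197],"twist":[0,0,0],"claw":0.005},
  {"travel":[0.0201,0,-0.0287],"twist":[0,0,0],"claw":0.005},
  {"travel":[0.0264,0,-0.0377],"twist":[0,0,0],"claw":0.005},
  {"travel":[0.0327,0,-0.0467],"twist":[0,0,0],"claw":0.005},
  {"travel":[0.039,0,-0.0557],"twist":[0,0,0],"claw":0.005},
  {"travel":[0.0453,0,-0.0647],"twist":[0,0,0],"claw":0.005},
  {"travel":[0.0516,0,-0.0737],"twist":[0,0,0],"claw":0.005},
  {"travel":[0.0516,0,-0.12],"twist":[0,0,0],"claw":0.005},
])

```text
clock: 12.5
position: [0.5175, -0.2778, 0.2069]
tool_rot: [3.14, -0.007, 2.894]
force: [0.5, -0.8, -0.5]
grip_width: 0.015
```

```bash
python3 - <<'E'
from h import *
import cv2
s=bot.observe();print(s['clock'],s['position'],s['tool_rot'],s['force'],s['grip_width'])
f=bot.grab_frame("wrist");cv2.imwrite("pics/wrist9.png",f['frame'])
f=bot.grab_frame("scene");cv2.imwrite("pics/scene9.png",cv2.resize(f['frame'][100:300,100:300],None,fx=3,fy=3,interpolation=cv2.INTER_CUBIC))
E
```

```text
12.5 [ 0.5175 -0.2778  0.2069] [ 3.1404 -0.0075  2.8937] [ 0.4719 -0.8435 -0.5253] 0.015010860987001705
```

View pics/wrist9.png

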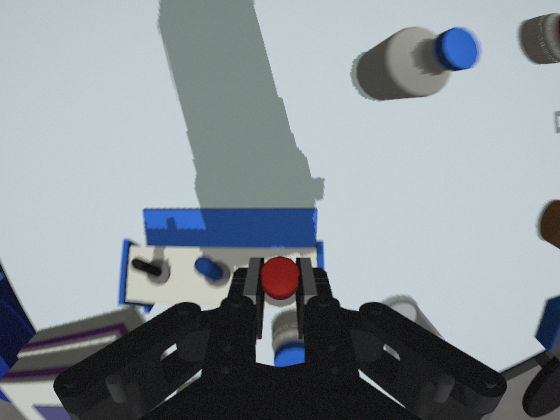

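View pics/scene9.png

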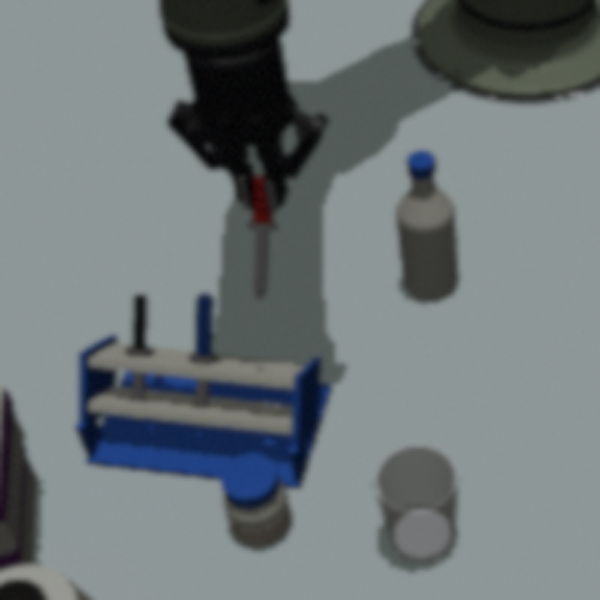

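```bash
cat >> h.py <<'E'
def pinpose():
    g=np.load("grip.npy");R=Ro.from_euler('xyz',g[3:6]); c=R.inv().apply(np.array([.5866,-.2939,.077])-g[:3]); return c,g[6:9]
E
python3 - <<'E'
from h import *
c,ax=pinpose();print(c,ax)
c[1]=0
R=tilt(35); t=np.array([.5162,.143,.089+.09])-R.apply(c); print("TCP target",t, R.apply(ax))
path([[.54,-.2,.30],[.54,-.05,.32],t+[0,-.02,.06]],R,14)
E
```

```text
[-0.016   0.0013  0.0134] [ 0.5731 -0.0004 -0.8193]
TCP target [0.5162 0.1484 0.1991] [-0.0004 -0.0005  0.9999]
1 [0.0, 0.022, -0.024] [-1.6, 2.1, 5.2]
2 [0.001, 0.045, -0.048] [-3.3, 4.3, 10.5]
3 [0.001, 0.067, -0.072] [-4.9, 6.4, 15.7]
4 [0.005, 0.094, -0.088] [-6.6, 8.6, 21.0]
5 [0.013, 0.125, -0.092] [-8.2, 10.7, 26.2]
6 [0.021, 0.157, -0.096] [-9.8, 12.9, 31.4]
7 [0.029, 0.188, -0.101] [-11.5, 15.0, 36.7]
8 [0.037, 0.22, -0.105] [-13.1, 17.1, 41.9]
9 [0.047, 0.249, -0.098] [-14.8, 19.3, 47.1]
10 [0.059, 0.278, -0.087] [-16.4, 21.4, 52.4]
11 [0.071, 0.307, -0.077] [-18.1, 23.6, 57.6]
12 [0.082, 0.336, -0.067] [-19.7, 25.7, 62.9]
13 [0.094, 0.364, -0.056] [-21.3, 27.9, 68.1]
14 [0.105, 0.393, -0.046] [-23.0, 30.0, 73.3]
```

Emit:
apply_moves([
  {"travel":[0,0.022,-0.024],"twist":[-1.6,2.1,5.2],"claw":0.005},
  {"travel":[0.001,0.045,-0.048],"twist":[-3.3,4.3,10.5],"claw":0.005},
  {"travel":[0.001,0.067,-0.072],"twist":[-4.9,6.4,15.7],"claw":0.005},
  {"travel":[0.005,0.094,-0.088],"twist":[-6.6,8.6,21],"claw":0.005},
  {"travel":[0.013,0.125,-0.092],"twist":[-8.2,10.7,26.2],"claw":0.005},
  {"travel":[0.021,0.157,-0.096],"twist":[-9.8,12.9,31.4],"claw":0.005},
  {"travel":[0.029,0.188,-0.101],"twist":[-11.5,15,36.7],"claw":0.005},
  {"travel":[0.037,0.22,-0.105],"twist":[-13.1,17.1,41.9],"claw":0.005},
  {"travel":[0.047,0.249,-0.098],"twist":[-14.8,19.3,47.1],"claw":0.005},
  {"travel":[0.059,0.278,-0.087],"twist":[-16.4,21.4,52.4],"claw":0.005},
])

```text
clock: 13.6
position: [0.5316, 0.0067, 0.2967]
tool_rot: [3.051, -0.447, 1.979]
force: [0.9, -0.4, -2.2]
grip_width: 0.0151
```

```bash
python3 - <<'E'
from h import *
s=bot.observe();print(s['clock'],s['position'],s['tool_rot'],s['qpos'],s['grip_width'])
path([[.5162,.1284,.26]],tilt(35),5)
E
```

```text
13.6 [0.5316 0.0067 0.2967] [ 3.0508 -0.447   1.9792] [ 0.6243  0.4853 -0.6968  1.669  -0.156   1.1757  0.4286] 0.01512897260856472
1 [0.018, 0.005, 0.017] [-1.3, 1.7, 4.1]
2 [0.036, 0.011, 0.035] [-2.7, 3.3, 8.2]
3 [0.054, 0.016, 0.052] [-4.0, 5.0, 12.4]
4 [0.072, 0.021, 0.069] [-5.3, 6.7, 16.5]
5 [0.09, 0.026, 0.087] [-6.7, 8.3, 20.6]
```

Emit:
apply_moves([
  {"travel":[0.018,0.005,0.017],"twist":[-1.3,1.7,4.1],"claw":0.005},
  {"travel":[0.036,0.011,0.035],"twist":[-2.7,3.3,8.2],"claw":0.005},
  {"travel":[0.054,0.016,0.052],"twist":[-4,5,12.4],"claw":0.005},
  {"travel":[0.072,0.021,0.069],"twist":[-5.3,6.7,16.5],"claw":0.005},
  {"travel":[0.09,0.026,0.087],"twist":[-6.7,8.3,20.6],"claw":0.005},
  {"travel":[0.09,0.026,0.087],"twist":[-6.7,8.3,20.6],"claw":0.005},
])

```text
clock: 14.2
position: [0.5134, 0.1289, 0.2585]
tool_rot: [-3.139, -0.611, 1.574]
force: [-0.7, -0.9, -1.9]
grip_width: 0.0151
```

```bash
python3 - <<'E'
from h import *
import cv2
s=bot.observe();print(s['clock'],s['position'],s['tool_rot'],s['force'],s['grip_width'])
np.save("w10.npy",np.r_[s['position'],s['tool_rot']])
for n in("wrist","scene","side"):
    f=bot.grab_frame(n);cv2.imwrite(f"pics/{n}10.png",f['frame'])
a=cv2.imread("pics/scene10.png")[80:250,280:420];b=cv2.imread("pics/side10.png")[100:270,290:430]
cv2.imwrite("pics/z10.png",cv2.resize(cv2.hconcat([a,b]),None,fx=2.8,fy=2.8,interpolation=cv2.INTER_CUBIC))
E
```

```text
14.2 [0.5134 0.1289 0.2585] [-3.139  -0.6106  1.5736] [-0.7426 -0.9243 -1.9451] 0.015131854041893563
```

View pics/z10.png

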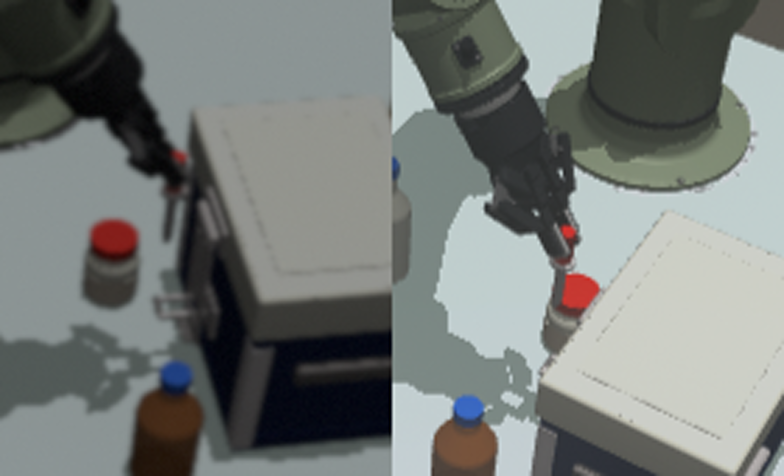

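View pics/wrist10.png

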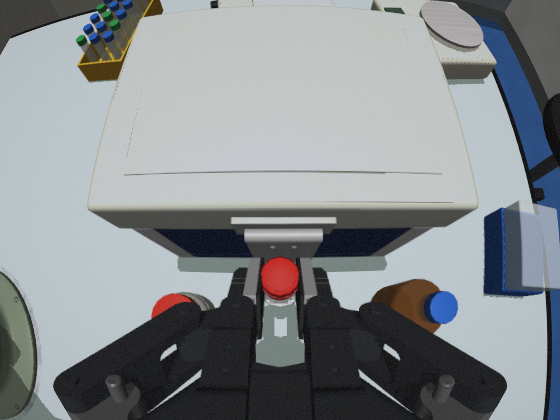

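```bash
python3 - <<'E'
import cv2
a=cv2.imread("pics/scene10.png")[125:175,315:365];b=cv2.imread("pics/side10.png")[170:220,325:375]
cv2.imwrite("pics/z11.png",cv2.resize(cv2.hconcat([a,b]),None,fx=8,fy=8,interpolation=cv2.INTER_CUBIC))
E
```

```text
(no output)
```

View pics/z11.png

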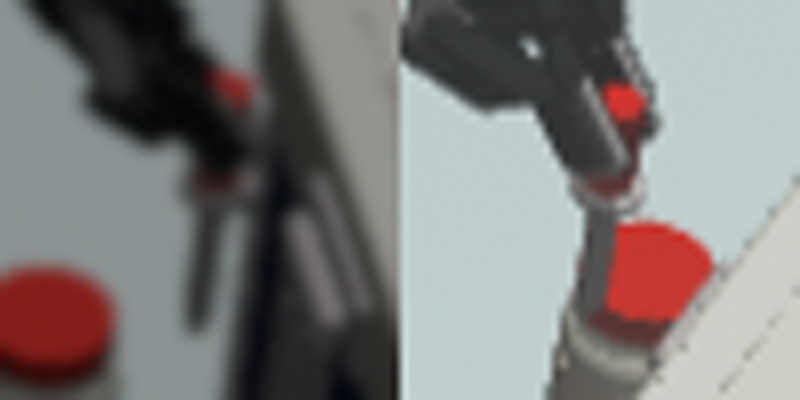

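```bash
python3 - <<'E'
from h import *
A=lambda u,v:(315+u/8,125+v/8);B=lambda u,v:(325+(u-400)/8,170+v/8)
pts=[tri(A(*a),B(*b)) for a,b in [((213,188),(606,197)),((197,330),(590,312)),((233,88),(625,100))]]
for p in pts: print(p)
for p in pts[1:]:
    d=pts[0][0]-p[0]; print(np.linalg.norm(d),d/np.linalg.norm(d))
c,ax=pinpose(); c[1]=0; w=np.load("w10.npy");R=Ro.from_euler('xyz',w[3:]); C=w[:3]+R.apply(c)
print("pred collar",C,"axis",R.apply(ax),"tip",C-.062*R.apply(ax),"top",C+.045*R.apply(ax))
for P in (C,C-.062*R.apply(ax),C+.045*R.apply(ax)):
    q=proj(scene,P)-[315,125]; r=proj(side,P)-[325,170]; print(q*8,r*8+[400,0])
E
```

```text
(array([0.5154, 0.1253, 0.2383]), np.float64(0.003597842582901857))
(array([0.5154, 0.1255, 0.177 ]), np.float64(0.00021240384063947768))
(array([0.5151, 0.1267, 0.2827]), np.float64(0.0011053470146797134))
0.06125166580998162 [ 0.0005 -0.0036  1.    ]
0.0444282012821866 [ 0.0067 -0.0316 -0.9995]
pred collar [0.5133 0.1235 0.2383] axis [ 0.0017 -0.0002  0.9999] tip [0.5132 0.1235 0.1763] top [0.5134 0.1235 0.2833]
[207.8182 189.4253] [605.416  186.1926]
[189.836 327.931] [587.8219 307.0501]
[221.7587  82.0507] [618.8926  93.6189]
```

```bash
python3 - <<'E'
import cv2
a=cv2.imread("pics/wrist10.png");cv2.imwrite("pics/z12.png",cv2.resize(a[210:350,220:340],None,fx=4.2,fy=4.2,interpolation=cv2.INTER_CUBIC))
E
```

```text
(no output)
```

View pics/z12.png

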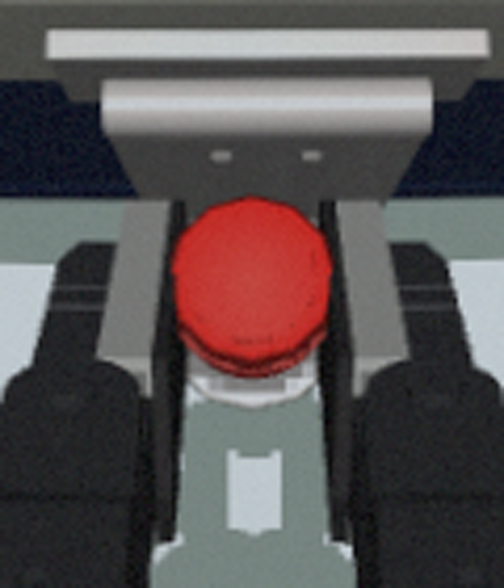

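```bash
python3 - <<'E'
from h import *
rel([([.516,.149,.2585],tilt(35)),([.516,.149,.202],tilt(35))])
w=np.load("w10.npy"); q=lambda u,v:(220+u/4.2,210+v/4.2)
print(wplane(q(103,105),w,.2),wplane(q(432,105),w,.2))
E
```

```text
travel [0.0182, 0.0005, 0.0137] twist [-0.08, 0.12, 0.25]
travel [-0.0141, 0.0004, 0.0601] twist [-0.08, 0.12, 0.25]
[0.4889 0.162  0.2   ] [0.5438 0.1622 0.2   ]
```

Emit:
apply_moves([
  {"travel":[0.009,0.0005,0.007],"twist":[0,0.1,0.2],"claw":0.005},
  {"travel":[0.018,0.0005,0.014],"twist":[0,0.1,0.2],"claw":0.005},
  {"travel":[0.008,0.0005,0.028],"twist":[0,0.1,0.2],"claw":0.005},
  {"travel":[-0.003,0.0005,0.044],"twist":[0,0.1,0.2],"claw":0.005},
  {"travel":[-0.014,0.0005,0.06],"twist":[0,0.1,0.2],"claw":0.005},
  {"travel":[-0.014,0.0005,0.06],"twist":[0,0.1,0.2],"claw":0.005},
  {"travel":[-0.014,0.0005,0.06],"twist":[0,0.1,0.2],"claw":0.005},
])

```text
clock: 15.05
position: [0.5156, 0.1493, 0.2008]
tool_rot: [-3.139, -0.61, 1.57]
force: [-0.5, -7.8, -6.6]
grip_width: 0.0156
```

```bash
python3 - <<'E'
from h import *
import cv2
s=bot.observe();print(s['clock'],s['position'],s['tool_rot'],s['force'],s['grip_width'])
for n in("wrist","scene","side"):
    f=bot.grab_frame(n);cv2.imwrite(f"pics/{n}13.png",f['frame'])
s=bot.observe();print(s['position'],s['tool_rot'])
a=cv2.imread("pics/scene13.png")[135:205,320:390];b=cv2.imread("pics/wrist13.png")[230:350,220:340]
cv2.imwrite("pics/z13.png",cv2.hconcat([cv2.resize(a,(390,390),interpolation=cv2.INTER_CUBIC),cv2.resize(b,(390,390),interpolation=cv2.INTER_CUBIC)]))
E
```

```text
15.05 [0.5156 0.1493 0.2008] [-3.1386 -0.6101  1.5699] [-0.4799 -7.7642 -6.5614] 0.01562148350354872
[0.5157 0.1493 0.2012] [-3.1394 -0.6098  1.5703]
```

View pics/z13.png

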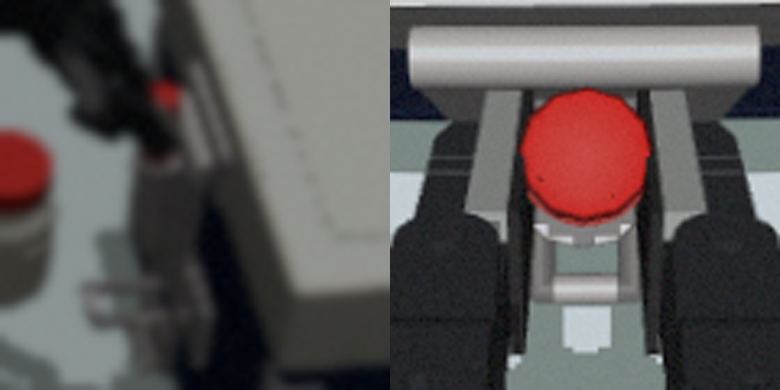

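```bash
python3 - <<'E'
from h import *
s=bot.observe();R=Ro.from_euler('xyz',s['tool_rot'])
for d in ([0,-.006,0],[0,-.006,-.01],[0,-.006,-.026],[0,0,-.01]): print(d,R.inv().apply(d).round(4))
E
```

```text
[0, -0.006, 0] [-0.0049 -0.     -0.0034]
[0, -0.006, -0.01] [-0.0106  0.      0.0048]
[0, -0.006, -0.026] [-0.0198  0.      0.0179]
[0, 0, -0.01] [-0.0057  0.      0.0082]
```

Emit:
apply_moves([
  {"travel":[-0.005,0,-0.0035],"twist":[0,0,0],"claw":0.005},
  {"travel":[-0.005,0,-0.0035],"twist":[0,0,0],"claw":0.005},
  {"travel":[-0.0106,0,0.005],"twist":[0,0,0],"claw":0.005},
  {"travel":[-0.0152,0,0.0115],"twist":[0,0,0],"claw":0.005},
  {"travel":[-0.0198,0,0.018],"twist":[0,0,0],"claw":0.005},
  {"travel":[-0.0198,0,0.018],"twist":[0,0,0],"claw":0.005},
])

```text
clock: 15.8
position: [0.5152, 0.1438, 0.1745]
tool_rot: [-3.138, -0.612, 1.57]
force: [-0.1, 0.4, -1.5]
grip_width: 0.0154
```

```bash
python3 - <<'E'
from h import *
import cv2
for n in("wrist","scene","side"):
    f=bot.grab_frame(n);cv2.imwrite(f"pics/{n}14.png",f['frame'])
s=bot.observe();print(s['clock'],s['position'],s['tool_rot'],s['force'],s['grip_width'])
a=cv2.imread("pics/scene14.png")[135:205,320:390];b=cv2.imread("pics/wrist14.png")[230:350,220:340]
cv2.imwrite("pics/z14.png",cv2.hconcat([cv2.resize(a,(390,390),interpolation=cv2.INTER_CUBIC),cv2.resize(b,(390,390),interpolation=cv2.INTER_CUBIC)]))
E
```

```text
15.95 [0.5159 0.1438 0.1758] [-3.1397 -0.6113  1.5706] [-0.5748 -0.5569 -0.1581] 0.015211972724568546
```

View pics/z14.png

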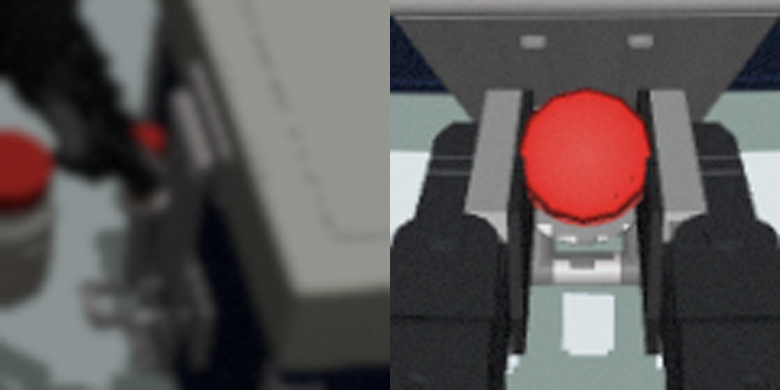

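Emit:
apply_moves([
  {"travel":[0.0025,0,0.0017],"twist":[0,0,0],"claw":0.005},
  {"travel":[0.0025,0,0.0017],"twist":[0,0,0],"claw":0.005},
  {"travel":[-0.0004,0,0.0058],"twist":[0,0,0],"claw":0.005},
  {"travel":[-0.0033,0,0.0099],"twist":[0,0,0],"claw":0.005},
  {"travel":[-0.0061,0,0.014],"twist":[0,0,0],"claw":0.005},
  {"travel":[-0.0089,0,0.0181],"twist":[0,0,0],"claw":0.005},
  {"travel":[-0.0089,0,0.0181],"twist":[0,0,0],"claw":0.005},
])

```text
clock: 16.65
position: [0.5154, 0.1468, 0.155]
tool_rot: [-3.138, -0.611, 1.57]
force: [0.2, -0.2, -0.5]
grip_width: 0.0155
```

```bash
python3 - <<'E'
from h import *
import cv2
for n in("wrist","scene"):
    f=bot.grab_frame(n);cv2.imwrite(f"pics/{n}15.png",f['frame'])
s=bot.observe();print(s['clock'],s['position'],s['tool_rot'],s['force'],s['moment'],s['grip_width'])
a=cv2.imread("pics/scene15.png")[135:205,320:390];b=cv2.imread("pics/wrist15.png")[230:350,220:340]
cv2.imwrite("pics/z15.png",cv2.hconcat([cv2.resize(a,(390,390),interpolation=cv2.INTER_CUBIC),cv2.resize(b,(390,390),interpolation=cv2.INTER_CUBIC)]))
E
```

```text
16.75 [0.5157 0.1469 0.1557] [-3.1394 -0.6113  1.5704] [ 0.229   1.4468 -0.4142] [-0.7199  0.0005 -0.0189] 0.014990919338534282
```

View pics/z15.png

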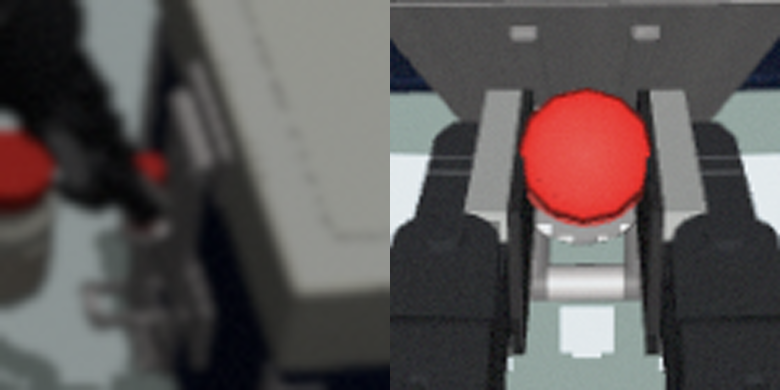

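Emit:
apply_moves([
  {"travel":[-0.0029,0,0.0041],"twist":[0,0,0],"claw":0.005},
  {"travel":[-0.0057,0,0.0082],"twist":[0,0,0],"claw":0.005},
  {"travel":[-0.0086,0,0.0123],"twist":[0,0,0],"claw":0.005},
  {"travel":[-0.0115,0,0.0164],"twist":[0,0,0],"claw":0.005},
  {"travel":[-0.0143,0,0.0205],"twist":[0,0,0],"claw":0.005},
  {"travel":[-0.0172,0,0.0246],"twist":[0,0,0],"claw":0.005},
  {"travel":[-0.0201,0,0.0287],"twist":[0,0,0],"claw":0.005},
  {"travel":[-0.0229,0,0.0328],"twist":[0,0,0],"claw":0.005},
])

```text
clock: 17.55
position: [0.5161, 0.1461, 0.1152]
tool_rot: [-3.14, -0.61, 1.57]
force: [0.2, -6.0, 3.0]
grip_width: 0.0153
```

Emit:
apply_moves([
  {"travel":[-0.0012,0,-0.0009],"twist":[0,0,0],"claw":0.005},
  {"travel":[-0.0024,0,0.0007],"twist":[0,0,0],"claw":0.005},
  {"travel":[-0.0035,0,0.0023],"twist":[0,0,0],"claw":0.005},
  {"travel":[-0.0035,0,0.0023],"twist":[0,0,0],"claw":0.005},
])

```text
clock: 17.95
position: [0.5157, 0.1452, 0.1117]
tool_rot: [-3.14, -0.611, 1.57]
force: [0.7, -3.1, -2.6]
grip_width: 0.0156
```

```bash
python3 - <<'E'
from h import *
import cv2
for n in("wrist","scene"):
    f=bot.grab_frame(n);cv2.imwrite(f"pics/{n}16.png",f['frame'])
s=bot.observe();print(s['clock'],s['position'],s['tool_rot'],s['force'],s['moment'],s['grip_width'])
a=cv2.imread("pics/scene16.png")[135:205,320:390];b=cv2.imread("pics/wrist16.png")[230:350,220:340]
cv2.imwrite("pics/z16.png",cv2.hconcat([cv2.resize(a,(390,390),interpolation=cv2.INTER_CUBIC),cv2.resize(b,(390,390),interpolation=cv2.INTER_CUBIC)]))
E
```

```text
18.05 [0.5157 0.1452 0.1118] [-3.1397 -0.611   1.5705] [-0.0798 -3.3667 -4.0186] [-1.7496 -0.1187 -0.0514] 0.015191252992053777
```

View pics/z16.png

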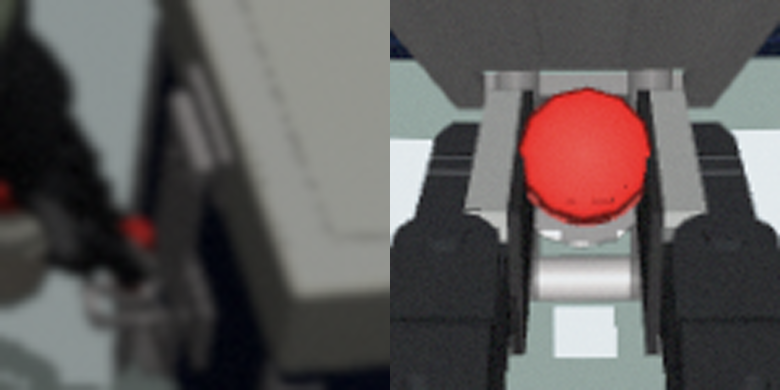

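Emit:
apply_moves([
  {"travel":[-0.0012,0,-0.0009],"twist":[0,0,0],"claw":0.005},
  {"travel":[-0.0018,0,-0.0001],"twist":[0,0,0],"claw":0.005},
  {"travel":[-0.0024,0,0.0007],"twist":[0,0,0],"claw":0.005},
])

```text
clock: 18.35
position: [0.5156, 0.144, 0.1101]
tool_rot: [-3.14, -0.611, 1.571]
force: [0.8, 0.1, -1.5]
grip_width: 0.0154
```

Force gone after backing off; continue down in 1 mm steps.

Emit:
apply_moves([
  {"travel":[-0.0006,0,0.0008],"twist":[0,0,0],"claw":0.005},
  {"travel":[-0.0011,0,0.0016],"twist":[0,0,0],"claw":0.005},
  {"travel":[-0.0011,0,0.0016],"twist":[0,0,0],"claw":0.005},
])

```text
clock: 18.65
position: [0.5156, 0.1439, 0.1079]
tool_rot: [-3.139, -0.611, 1.571]
force: [0.3, -1.0, -0.9]
grip_width: 0.0159
```

Emit:
apply_moves([
  {"travel":[-0.0006,0,0.0008],"twist":[0,0,0],"claw":0.005},
  {"travel":[-0.0011,0,0.0016],"twist":[0,0,0],"claw":0.005},
  {"travel":[-0.0011,0,0.0016],"twist":[0,0,0],"claw":0.005},
])

```text
clock: 18.95
position: [0.5158, 0.1442, 0.107]
tool_rot: [-3.14, -0.612, 1.571]
force: [-5.3, -5.6, 20.6]
grip_width: 0.0155
```

```bash
python3 - <<'E'
from h import *
import cv2
for n in("side","scene"):
    f=bot.grab_frame(n);cv2.imwrite(f"pics/{n}17.png",f['frame'])
s=bot.observe();print(s['clock'],s['position'],s['tool_rot'],s['force'],s['moment'],s['grip_width'])
a=cv2.imread("pics/scene17.png")[150:200,320:370];b=cv2.imread("pics/side17.png")[170:260,300:390]
cv2.imwrite("pics/z17.png",cv2.hconcat([cv2.resize(a,(390,390),interpolation=cv2.INTER_CUBIC),cv2.resize(b,(390,390),interpolation=cv2.INTER_CUBIC)]))
E
```

```text
19.05 [0.5158 0.1442 0.107 ] [-3.1403 -0.6118  1.5714] [-5.9681 -3.8738 20.2295] [0.8337 0.9232 0.6086] 0.015448716007682559
```

View pics/z17.png

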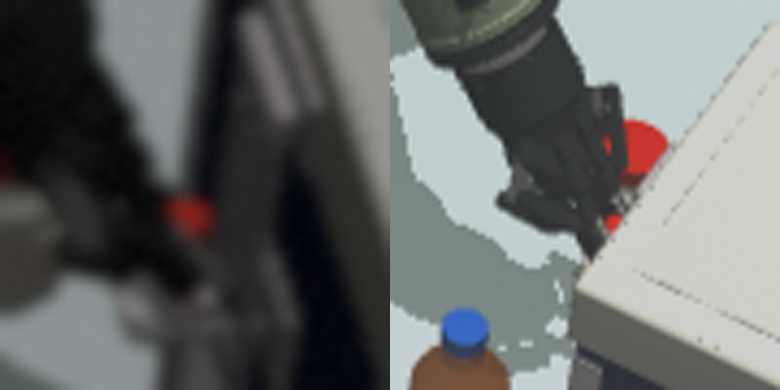

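Emit:
apply_moves([
  {"travel":[0.0003,0,-0.0005],"twist":[0,0,0],"claw":0.005},
  {"travel":[0.0003,0,-0.0005],"twist":[0,0,0],"claw":0.045},
  {"travel":[0.0003,0,-0.0005],"twist":[0,0,0],"claw":0.045},
  {"travel":[0.0003,0,-0.0005],"twist":[0,0,0],"claw":0.045},
  {"travel":[0.0003,0,-0.0005],"twist":[0,0,0],"claw":0.045},
  {"travel":[0.0003,0,-0.0005],"twist":[0,0,0],"claw":0.045},
])

```text
clock: 19.65
position: [0.5157, 0.1437, 0.1066]
tool_rot: [-3.14, -0.611, 1.57]
force: [-1.0, 0.1, 0.3]
grip_width: 0.0452
```

```bash
python3 - <<'E'
from h import *
import cv2
f=bot.grab_frame("wrist");cv2.imwrite("pics/wrist18.png",f['frame'])
s=bot.observe();print(s['clock'],s['position'],s['force'],s['grip_width'])
E
```

```text
19.7 [0.5157 0.1438 0.1066] [ 0.2609  0.3652 -0.5306] 0.045104579453944284
```

View pics/wrist18.png

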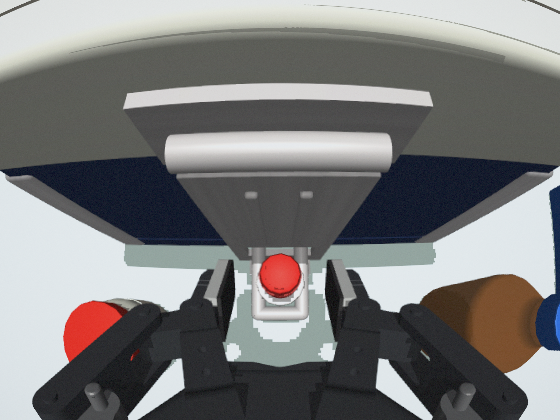

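Pin stands in the loop at (280,275), pads clear on both sides. Retract along the tool axis.

Emit:
apply_moves([
  {"travel":[0,0,-0.02],"twist":[0,0,0],"claw":0.045},
  {"travel":[-0.005,0,-0.05],"twist":[0,0,0],"claw":0.045},
  {"travel":[-0.01,0,-0.09],"twist":[0,0,0],"claw":0.045},
  {"travel":[-0.02,0,-0.13],"twist":[0,0,0],"claw":0.045},
  {"travel":[-0.04,0,-0.16],"twist":[0,0,0],"claw":0.045},
  {"travel":[-0.05,0,-0.17],"twist":[0,0,0],"claw":0.045},
  {"travel":[-0.05,0,-0.17],"twist":[0,0,0],"claw":0.045},
])

```text
clock: 20.4
position: [0.5164, 0.0032, 0.2171]
tool_rot: [-3.14, -0.61, 1.568]
force: [0.1, 0.2, 0.1]
grip_width: 0.0451
```

```bash
python3 - <<'E'
from h import *
import cv2
s=bot.observe();print(s['clock'],s['position'],s['force'],s['grip_width'])
np.save("w19.npy",np.r_[s['position'],s['tool_rot']])
for n in("wrist","scene","side"):
    f=bot.grab_frame(n);cv2.imwrite(f"pics/{n}19.png",f['frame'])
b=cv2.imread("pics/wrist19.png")[60:230,200:360];a=cv2.imread("pics/scene19.png")[110:210,310:410]
cv2.imwrite("pics/z19.png",cv2.hconcat([cv2.resize(a,(400,400),interpolation=cv2.INTER_CUBIC),cv2.resize(b,(376,400),interpolation=cv2.INTER_CUBIC)]))
E
```

```text
20.4 [0.5164 0.0032 0.2171] [0.1192 0.2423 0.109 ] 0.045144939694193045
```

View pics/z19.png

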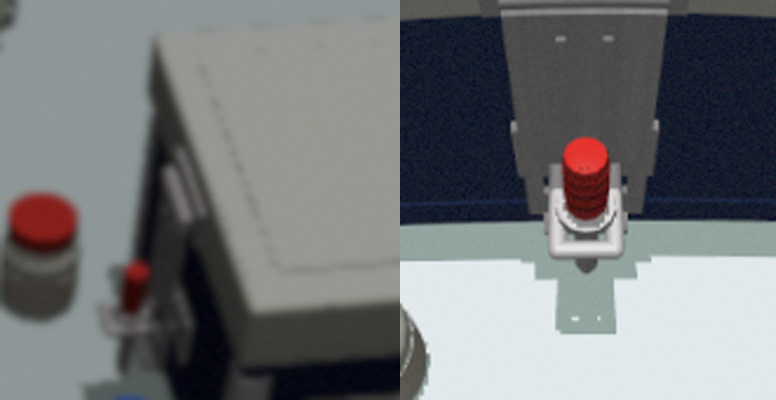

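View pics/scene19.png

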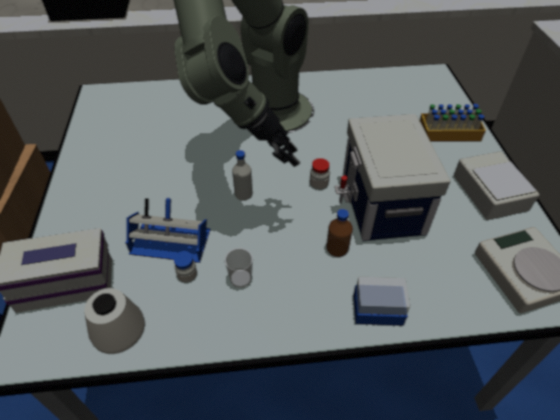

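```bash
python3 - <<'E'
import cv2,numpy as np
a=cv2.imread("pics/scene14.png")
o=cv2.imread("pics/scene0.png");n=cv2.imread("pics/scene19.png")
for k,(r0,r1,c0,c1) in dict(jar_a=(155,190,308,333),flask=(208,256,326,354),wash=(148,200,230,256),beaker=(248,290,222,256),jar_c=(250,282,172,200),tools=(195,222,138,178)).items():
    print(k,np.abs(o[r0:r1,c0:c1].astype(int)-n[r0:r1,c0:c1]).mean())
print("lid near edges vs after-hasp", np.abs(a[100:200,385:455].astype(int)-n[100:200,385:455]).mean())
s=cv2.imread("pics/side19.png")[100:300,270:470];cv2.imwrite("pics/z20.png",cv2.resize(s,None,fx=3,fy=3,interpolation=cv2.INTER_CUBIC))
E
```

```text
jar_a 2.457904761904762
flask 5.098958333333333
wash 6.345907297830375
beaker 2.9056956115779644
jar_c 2.2101934523809526
tools 3.1314814814814813
lid near edges vs after-hasp 2.572285714285714
```

View pics/z20.png

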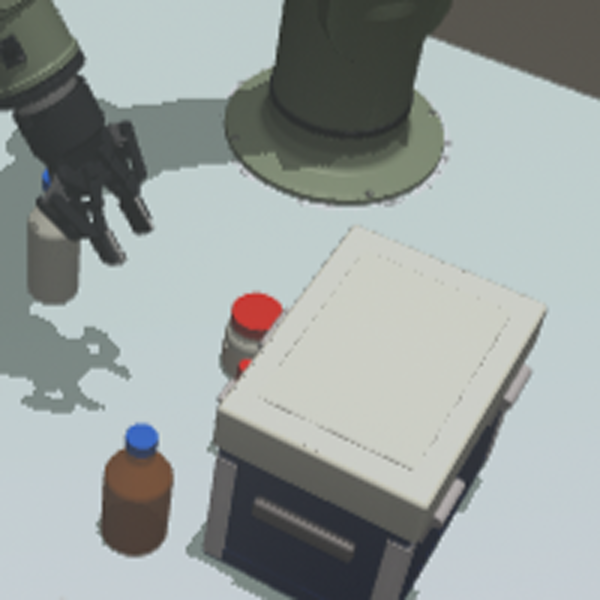

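The lid is shut, and nothing else has moved. The flask and wash bottle differences come from changed shadows.

```bash
python3 - <<'E'
from workcell import bot
print(bot.job_done(), bot.observe()['clock'])
E
```

```text
the job is handed in; nothing more can be done
the job is handed in; nothing more can be done
```

The chest is locked and handed in, at about 20.5 s. I pressed the lid shut, swung the hasp down flat over the staple, then pulled the pin from the rack and pushed it through the loop.

**Last checks**
- **Pin:** it stands upright in the loop. The collar met the bars at about 20 N with its underside computed at about 87 mm. The expected height is 89 mm, so the two agree within calibration.
- **Lid and hasp:** the lid reads shut in the scene and side views, and the hasp flat in the scene and wrist views.
- **Everything else:** the jars, bottles, beaker and the other two tools look unmoved. The larger picture differences at the amber bottle and wash bottle look like changed shadows.
- **Gripper:** it was clear of everything, with about 0 N on the wrist.

**What disagreed or went less cleanly**
- The cameras differed by about 3 mm on the staple's x and up to 5 mm on its y. I used the wrist view for x and a value between the two for y, and the pin went in without catching.
- A finger lightly touched the hasp hinge or strap at up to 8 N on the way down, and I backed off.
- The presses that ended the lid and hasp moves peaked at about 68 N each, through the fingertips. That is over 40 N, but the 40 N limit is for the arm and gripper body, and the wrist limit is 120 N.

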